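# Cheese tower on the counter scale

### The arm

A 7-joint arm with a two-finger parallel gripper is mounted at the origin on the work surface. World frame = base frame: x ahead of the robot, y to its left, z up, the work surface at z = 0. Lengths are in mm, angles in rad, forces in N, time in s.
With the tool pointing down it reaches from about 400 to 875 mm from the base axis. Payload 4.4 kg.
Tool frame: the origin (TCP) lies at the centre of the arm's flange, where the gripper is bolted on; the fingertips stand 173 mm ahead of it and the grasp point (between the pads) lies 155 mm ahead of it; z points along the fingers, y is the direction in which the jaws open and shut (so a half turn about z gives the same grasp; the last joint's range is limited). The gripper opens to 85 mm and grips with 20 to 120 N. Pads are 22 mm wide; open, the fingers measure 114 mm over their backs; the gripper's body (76 mm by 85 mm) begins 54 mm behind the grasp point. The pads swing forward as they close: fully open they stand 13 mm farther back than shut.
Start: joints at [1.108, 0.628, 0.038, 1.517, -0.027, 0.996, -0.02], TCP at [251.226, -599.5, 404.713] pointing down, gripper open.
Joint ranges: [-3.06, 3.06], [-0.37, 2.12], [-1.25, 1.32], [0.18, 2.47], [-1.1, 4.24], [0.23, 1.98], [-2.94, 2.94]. Speed limits (rad/s): [2.57, 2.57, 3.14, 3.14, 3.14, 3.14, 3.14].

### API

Orientations are given as [roll, pitch, yaw] about the fixed x, y, z axes, in that order (R = Rz(yaw) Ry(pitch) Rx(roll)).
In Python, from cell import * gives the robot as it stands. The module is installed in compiled form; this text tells all that it offers.
- The arm moves only by the shell command python3 -m jog 'ROWS'. ROWS is JSON, one flat list of numbers, 5 for each row, row after row: the shift along the tool's x, y, z in mm, then the turn about the tool's z in degrees, then the finger opening in mm, from 0 to 85.4. A call has 1 to 20 rows; each row is the pose to reach, as a shift and turn from the pose commanded when the call began, along the tool's axes at that moment; what a row does not reach only later rows make up. A row lasts 1/12 s, in which the tool goes at most 41.7 mm and 7.16 degrees, less where a joint would pass 70% of its speed; a pose out of reach is approached as far as the arm can. A call with a gripper value outside its range is refused whole. The fingers move at their own pace and stop on an object; the grip force is fixed at half the most. Time passes only in rows, so rows that repeat a pose let the fingers close. It gives the time, the measured TCP pose, the force and the opening at its end, in the units of the state.
- read_state(): the state, without advancing time (a new reading comes with each control period).
- get_image(name): name is "side" or "top"; returns (picture, depth): 384x512x3 uint8, blue, green, red; 384x512 float32, mm along the optical axis (not along the pixel's ray), 0 where there is no reading.
- camera_params(name): a dict with "K" (3x3 intrinsics, pixels), "T" (4x4, takes a point from camera to world coordinates). Camera axes: x right, y up, looking along -z (the intrinsics and any distortion apply to the point x, -y, -z); pixel columns grow to the right and rows downward; lengths in mm; the calibration is good to about 2 mm. A picture is of the moment at which its call begins. camera_params takes no time and is no camera call.
- finish_job(): hands the job in, once; it reports no verdict.
The state is a dict: "clock": time; "qpos": joint angles; "qd": joint speeds; "tau": joint torques, N m; "eef_pos": TCP position; "tool_rot": TCP orientation; "force": force on the tool from outside, world axes, zero at the start; "torque": the same for the moment, N m; "width": finger opening in mm.
Only numpy, scipy, OpenCV 4.12 (cv2) and the standard library are available. Lean on these libraries where they do the work, as an engineer would, in place of code of your own. Each camera call takes 0.05 s, during which the arm holds its last target.

### The job

A customer wants a little cheese tower, weighed on its board. With the empty round board on the scale, press the yellow tare key right down, then take the amber wedge, the yellow wedge and the white chunk from the sloping display and stack them in that order, one upon the other in the middle of the board, each lying flat on its smooth underside and never dropped; turn the yellow wedge head to tail on the amber one (its thick rind end over the thin end) so that the tower comes out level. Let the finished tower stand by itself, leave the board where it is, do not press tare again once there is cheese on the board, and leave the other goods in their places.

Things in the scene. Friction and masses are not known exactly. Their poses are not given: they have to be found in the camera images.
- amber_wedge: Amber-orange hard cheese wedge, 115 mm long, 58 wide, 31 thick at the tip (-y), 46 at its dark rind end (+y): upper face slopes. 0.24-0.38 kg. Origin: middle of the flat underside; +z out through the piece, +y along it to the rind end, x across (flat parallel sides to grip). Starts in any of the display's three front places, flat on the slope, rind to the robot's left.
- amber_wedge_top (a point): Middle of the sloping upper face of the amber wedge; z is square to that face (outwards). 38.5 mm from the underside.
- yellow_wedge: Pale-yellow hard cheese wedge, 105 mm long, 58 wide, 28 thick at the tip (-y), 42 at its brown rind end (+y): upper face slopes. 0.20-0.31 kg. Origin: middle of the flat underside; +z out through the piece, +y along it to the rind end, x across (flat parallel sides to grip). Starts in any of the display's three front places, flat on the slope, rind to the robot's left.
- yellow_wedge_top (a point): Middle of the sloping upper face of the yellow wedge; z is square to that face (outwards). 35 mm from the underside.
- white_chunk: White cheese chunk, grey-green rind, 95 mm long, 58 wide, upright sides 31 high, broken knobbly top up to 47. 0.16-0.25 kg. Origin: middle of the flat underside; +z out through the piece, +y along it to the rind end, x across (flat parallel sides to grip). Starts in any of the display's three front places, flat on the slope, rind to the robot's left.
- board: Round dark wooden serving board, 180 mm across, 14 mm thick, loose, lying on the scale's steel pan. Origin at the centre of its underside; its upper face is 14 mm higher.
- scale: Fixed counter scale, 320 mm deep, 310 wide, keyboard (-x) to the robot. Origin under its middle, on the counter. Steel pan 225 x 310, top at z 105, centre at x 47.5 mm. Wire rail 50 high on the pan's far edge (x 155). Pole of the price display at x 190, y -210, its head 190 wide, z 445 to 595.
- tare (a joint): Yellow tare key: 0 up, 0.004 m fully down. Sprung, goes straight down with 1.5 to 5 N, comes up by itself.
- tare_top (a point): Centre of the top of the yellow tare key (30 x 32 mm), at the keyboard's right end as the robot sees it, 9 mm proud of the deck; moves with the key. The pan's near edge is 53 mm beyond it and 29 mm higher.
- display: Fixed sloping wooden display, 406 mm wide (y), open side (-x) to the robot. Origin on the counter under it. Floor rises to +x at 30 deg from x -30, z 35 mm. Lip 9 high at the front; second lip and other cheeses 112 mm up the slope. Front places at y -122, 0, 122. Clear guard overhangs: rigid front edge at x 42, z 320; come in leaning, square to the slope.
- red_half: Red waxed half-wheel, about 112 x 56 x 36 mm, second row of the display; not for this order. Origin at its underside.
- smoked_loaf: Brown smoked cheese loaf, 95 x 56 x 38 mm, second row of the display; not for this order. Origin at its underside.
- honey_jar: Jar of honey, 68 mm across, 95 mm tall, on the counter between scale and display; leave alone. Origin at its underside.
- calculator: Black calculator, 150 x 85 x 16 mm, flat on the counter near the robot; leave alone. Origin at its underside.
- oil_bottle: Green oil bottle, 64 mm across, 235 mm tall, at the far side; leave alone. Origin at its underside.
- cheese_knife: Cheese knife with dark wooden handle, 245 mm long, flat on the counter; leave alone. Origin at its underside, where handle meets blade.
Mind the look-alikes: they are no part of the job. Leave any purple look-alike of the amber_wedge alone.

How it is judged:
By the outcome, as a careful person would: the job done as asked, in the order asked, and still so for the second after the job is handed in, with the robot touching nothing.
It also fails if it takes over 72 s, if anything falls off the work surface, if the arm or the gripper's body presses on something with over 40 N, if the wrist force passes 120 N, or if a joint passes its speed limit or range.

## Working session

There is one attempt and no reset: what is moved stays moved. The work goes in short steps, Python scripts to look and compute and a shell command to move; the robot and the scene stay as the last step left them, time stands still between calls to the robot, and variables do not carry over. Pictures are saved under pics/ and viewed, and the job is handed in when it is done.

```bash
mkdir -p pics; ls; cat > h.py <<'E'
from cell import *
import numpy as np, cv2
def grab(n,tag):
    im,d=get_image(n); cv2.imwrite(f'pics/{tag}.png',im); np.savez(f'pics/{tag}.npz',im=im,d=d); return im,d
def world(n,d):
    p=camera_params(n);K=np.array(p['K']);T=np.array(p['T'])
    v,u=np.mgrid[0:d.shape[0],0:d.shape[1]]
    pts=np.stack([u,v],-1).reshape(-1,1,2).astype(float)
    dist=p.get('dist',p.get('D'))
    q=cv2.undistortPoints(pts,K,None if dist is None else np.array(dist)).reshape(*d.shape,2)
    c=np.stack([q[...,0]*d,-q[...,1]*d,-d,np.ones_like(d)],-1)
    w=(c@T.T)[...,:3]; w[d==0]=np.nan
    return w
E
python3 - <<'E'
from h import *
print(read_state())
for n in('top','side'):
    print(n,camera_params(n)); im,d=grab(n,n+'0'); w=world(n,d); print((d==0).mean())
E
```

```text
pics
{'clock': 0.0, 'qpos': array([ 1.1082299 ,  0.62935749,  0.03844464,  1.51835673, -0.0270014 ,
        0.99632454, -0.02001663]), 'qd': array([ 0.00116355,  0.00052521, -0.0006843 , -0.00147967, -0.00108542,
       -0.00030643,  0.00169589]), 'tau': array([-8.44148576e-05, -5.63403118e+01,  1.22627746e+00, -1.93443722e+01,
        1.09485284e-02,  1.05050305e-02,  4.75226685e-06]), 'eef_pos': array([ 251.10049566, -599.22027357,  403.78507655]), 'tool_rot': array([-3.13966482e+00,  2.64649863e-05,  3.96747139e-01]), 'force': array([ 0.18345358, -0.13693992, -0.03249297]), 'torque': array([-0.02082241,  0.01187116,  0.02155619]), 'width': 85.65504586907007}
top {'K': array([[429.8169911 ,   0.        , 251.22496745],
       [  0.        , 429.8169911 , 196.37485673],
       [  0.        ,   0.        ,   1.        ]]), 'T': array([[-2.77092261e-03,  9.81200783e-01, -1.92969804e-01,
         2.41931555e+02],
       [-9.99995573e-01, -2.92818649e-03, -5.29764399e-04,
         7.42699454e+01],
       [-1.08485682e-03,  1.92967482e-01,  9.81204553e-01,
         1.55144674e+03],
       [ 0.00000000e+00,  0.00000000e+00,  0.00000000e+00,
         1.00000000e+00]])}
0.0045318603515625
side {'K': array([[406.70993906,   0.        , 257.2388657 ],
       [  0.        , 406.70993906, 187.30774231],
       [  0.        ,   0.        ,   1.        ]]), 'T': array([[-9.35992483e-01,  2.52181284e-01, -2.45606742e-01,
         1.75243487e+02],
       [-3.51593275e-01, -7.04059869e-01,  6.16994222e-01,
         9.89681238e+02],
       [-1.73274555e-02,  6.63855633e-01,  7.47659988e-01,
         1.17847053e+03],
       [ 0.00000000e+00,  0.00000000e+00,  0.00000000e+00,
         1.00000000e+00]])}
0.004007975260416667
```

View pics/top0.png

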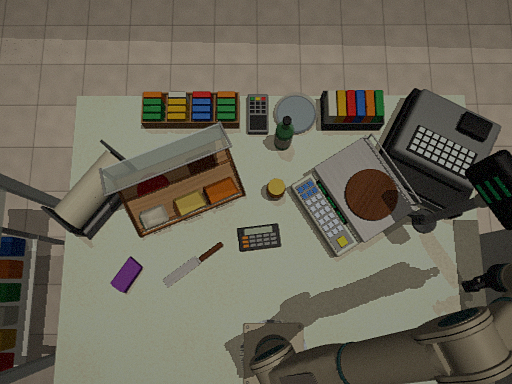

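View pics/side0.png

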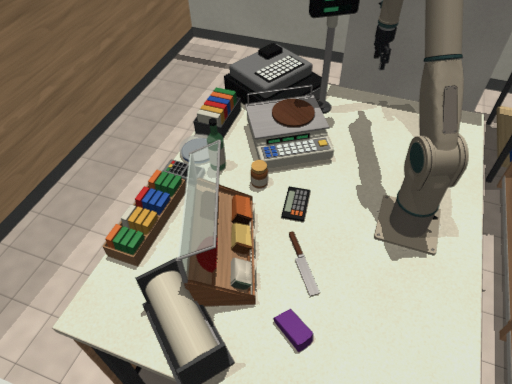

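```bash
cat > m.py <<'E'
from h import *
z=np.load('pics/top0.npz');im,d=z['im'],z['d'];W=world('top',d)
for n,(u,v) in dict(amber=(221,188),yellow=(188,204),white=(154,216),purple=(126,275),tare=(342,241),board=(371,194),table=(300,320),panL=(340,165)).items():
    print(n,np.round(np.nanmedian(W[v-1:v+2,u-1:u+2].reshape(-1,3),0)))
h=cv2.cvtColor(im,cv2.COLOR_BGR2HSV)
c=im[120:260,90:430]; cv2.imwrite('pics/crop0.png',cv2.resize(c,None,fx=2.3,fy=2.3,interpolation=cv2.INTER_CUBIC))
E
python3 m.py
python3 - <<'E'
from h import *
im=cv2.imread('pics/side0.png')
cv2.imwrite('pics/crop1.png',cv2.resize(im[80:310,150:345],None,fx=2.6,fy=2.6,interpolation=cv2.INTER_CUBIC))
E
```

```text
amber [559. 180.  87.]
yellow [505. 295.  82.]
white [461. 409.  91.]
purple [263. 509.  40.]
tare [ 375. -235.   76.]
board [ 531. -332.  120.]
table [108. -93.   0.]
panL [ 638. -234.  105.]
```

View pics/crop0.png

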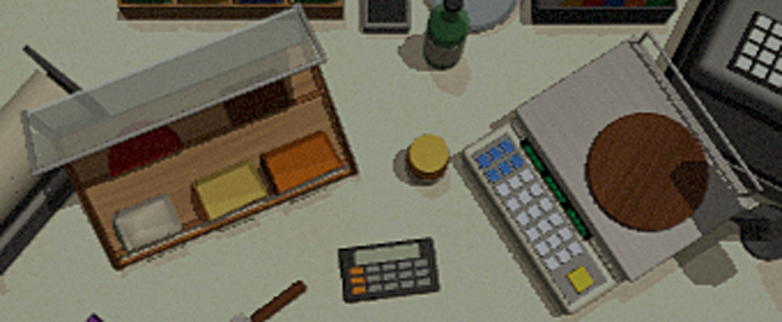

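View pics/crop1.png

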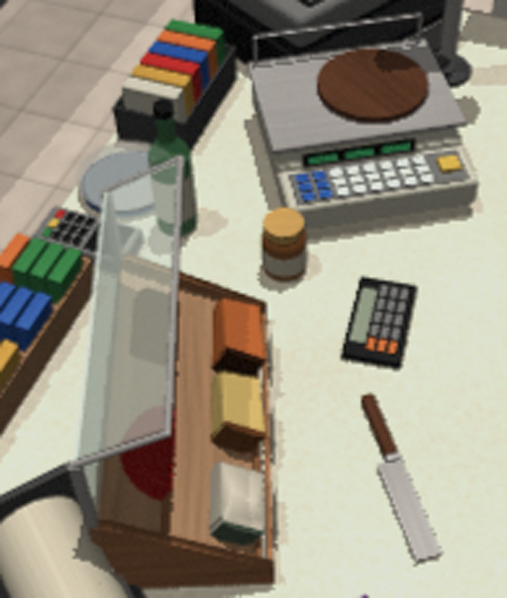

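```bash
cat > m2.py <<'E'
from h import *
def ray(n,u,v,zp):
    p=camera_params(n);K=p['K'];T=p['T']
    r=T[:3,:3]@np.array([(u-K[0,2])/K[0,0],-(v-K[1,2])/K[1,1],-1]);o=T[:3,3]
    return o+r*(zp-o[2])/r[2]
if __name__=='__main__':
  for n,win in(('top',(325,360,225,260)),('side',(310,345,130,155))):
    z=np.load(f'pics/{n}0.npz');im,d=z['im'],z['d'];W=world(n,d)
    h=cv2.cvtColor(im,cv2.COLOR_BGR2HSV)
    m=cv2.inRange(h,(18,120,90),(35,255,255)); w=np.zeros_like(m);w[win[2]:win[3],win[0]:win[1]]=255;m&=w
    v,u=np.nonzero(m);print(n,len(u),u.mean(),v.mean(),ray(n,u.mean(),v.mean(),76),np.nanmedian(W[m>0],0))
  # board: top-face points z 115..123 near
  for n in('top','side'):
    z=np.load(f'pics/{n}0.npz');im,d=z['im'],z['d'];W=world(n,d)
    h=cv2.cvtColor(im,cv2.COLOR_BGR2HSV)
    near=np.hypot(W[...,0]-531,W[...,1]+332)<115
    m=(near&(np.abs(W[...,2]-119)<12)&(h[...,1]>90)).astype(np.uint8)
    cs,_=cv2.findContours(m,cv2.RETR_EXTERNAL,cv2.CHAIN_APPROX_NONE);c=max(cs,key=cv2.contourArea)
    P=np.array([ray(n,*q[0],119)[:2] for q in c]);cc,r=cv2.minEnclosingCircle(P.astype(np.float32))
    A=np.c_[2*P,np.ones(len(P))];s=np.linalg.lstsq(A,(P**2).sum(1),rcond=None)[0];
    print(n,'board',cc,r,s[:2],np.sqrt(s[2]+s[:2]@s[:2]),np.nanmedian(W[m>0][:,2]))
E
python3 m2.py
```

```text
top 77 342.038961038961 240.85714285714286 [ 375.77125118 -235.80464907   76.        ] [ 375.47939825 -235.68985448   75.42205522]
side 44 322.04545454545456 142.3181818181818 [ 377.76060269 -233.15771673   76.        ] [ 377.81403602 -234.26391214   75.1635926 ]
top board (530.5027465820312, -332.9077453613281) 90.04739379882812 [ 530.99979396 -332.52535992] 87.52498015017244 118.42092641469594
side board (529.816162109375, -327.47998046875) 92.3958511352539 [ 531.73603161 -327.11162016] 88.4144356390821 118.45608387697632
```

```bash
cat > to.py <<'E'
import sys
from h import *
from scipy.spatial.transform import Rotation as Ro
s=read_state();R=Ro.from_euler('xyz',s['tool_rot']).as_matrix()
a=[float(x) for x in sys.argv[1:]]
print('t',s['clock'],'tcp',np.round(s['eef_pos'],1),'rpy',np.round(np.degrees(s['tool_rot']),1),'F',np.round(s['force'],1),'w',round(s['width'],1))
print('q',np.round(s['qpos'],3), 'toolz',np.round(R[:,2],3),'tooly',np.round(R[:,1],3))
if len(a)>=3:
    d=R.T@(np.array(a[:3])-s['eef_pos']);print('shift',np.round(d,1),'dist',np.linalg.norm(d))
E
python3 to.py 376.5 -235 285
```

```text
t 0.1 tcp [ 251.1 -599.2  403.9] rpy [-179.9   -0.    22.7] F [-0.5  0.8 -1. ] w 85.6
q [ 1.108  0.629  0.038  1.518 -0.027  0.996 -0.02 ] toolz [-0.001  0.002 -1.   ] tooly [ 0.386 -0.922 -0.002]
shift [ 256.4 -287.3  119.4] dist 403.14684004793213
```

```bash
python3 -m jog '[256,-287,119,0,0, 256,-287,119,0,0, 256,-287,119,0,0, 256,-287,119,0,0, 256,-287,119,0,0, 256,-287,119,0,0, 256,-287,119,0,0, 256,-287,119,0,0, 256,-287,119,0,0, 256,-287,119,0,0, 256,-287,119,0,0, 256,-287,119,0,0, 256,-287,119,0,0]'; python3 to.py 376.5 -235 249
```

```text
clock: 1.18
eef_pos: [376.5, -236.5, 285.7]
tool_rot: [3.141, 0.0, 0.397]
force: [0.1, -0.4, 0.1]
width: -0.0
t 1.1833 tcp [ 376.5 -236.5  285.7] rpy [180.    0.   22.7] F [ 0.1 -0.4  0.1] w -0.0
q [ 0.462  0.551  0.051  2.185 -0.066  0.407 -0.609] toolz [ 0.    -0.001 -1.   ] tooly [ 0.386 -0.922  0.001]
shift [ 0.6 -1.3 36.7] dist 36.778341322256
```

```bash
python3 -m jog '[1,-1,15,0,0, 1,-1,30,0,0, 1,-1,33,0,0, 1,-1,35,0,0, 1,-1,36,0,0, 1,-1,37,0,0, 1,-1,38,0,0, 1,-1,39,0,0,1,-1,39,0,0]'; 
```

```text
clock: 1.93
eef_pos: [377.0, -235.2, 247.1]
tool_rot: [3.14, -0.0, 0.396]
force: [-1.2, -2.3, 3.0]
width: -0.1
```

```bash
python3 -m jog '[0,0,1,0,0, 0,0,2,0,0, 0,0,2,0,0]'; python3 -m jog '[0,0,1,0,0, 0,0,2,0,0, 0,0,2,0,0]'
```

```text
clock: 2.18
eef_pos: [377.0, -235.1, 245.4]
tool_rot: [3.14, -0.0, 0.396]
force: [-1.8, -2.7, 10.2]
width: 0.2
clock: 2.43
eef_pos: [376.9, -235.1, 244.9]
tool_rot: [3.139, -0.001, 0.396]
force: [-5.1, -0.9, 32.3]
width: 0.0
```

```bash
python3 to.py 377 -235 285;python3 to.py 550 232 520
```

```text
t 2.4333 tcp [ 376.9 -235.1  244.9] rpy [ 1.799e+02 -1.000e-01  2.270e+01] F [-5.1 -0.9 32.3] w 0.0
q [ 0.469  0.634  0.037  2.212 -0.074  0.294 -0.606] toolz [ 0.002 -0.001 -1.   ] tooly [ 0.386 -0.923  0.002]
shift [  0.2   0.  -40.1] dist 40.067221577709
t 2.4333 tcp [ 376.9 -235.1  244.9] rpy [ 1.799e+02 -1.000e-01  2.270e+01] F [-5.1 -0.9 32.3] w 0.0
q [ 0.469  0.634  0.037  2.212 -0.074  0.294 -0.606] toolz [ 0.002 -0.001 -1.   ] tooly [ 0.386 -0.923  0.002]
shift [ 340.2 -363.6 -275.4] dist 569.0298026591007
```

```bash
python3 -m jog '[0,0,-40,0,85, 0,0,-60,0,85]'; python3 to.py 550 232 520
```

```text
clock: 2.6
eef_pos: [377.2, -234.2, 303.7]
tool_rot: [-3.14, 0.0, 0.397]
force: [0.4, -0.9, 0.7]
width: 23.4
t 2.6 tcp [ 377.2 -234.2  303.7] rpy [-179.9    0.    22.8] F [ 0.4 -0.9  0.7] w 23.4
q [ 0.452  0.515  0.057  2.172 -0.065  0.457 -0.614] toolz [-0.001  0.001 -1.   ] tooly [ 0.387 -0.922 -0.001]
shift [ 339.6 -363.3 -215.9] dist 542.2203992788072
```

```bash
python3 -m jog '[340,-363,-216,0,85, 340,-363,-216,0,85, 340,-363,-216,0,85, 340,-363,-216,0,85, 340,-363,-216,0,85, 340,-363,-216,0,85, 340,-363,-216,0,85, 340,-363,-216,0,85, 340,-363,-216,0,85, 340,-363,-216,0,85, 340,-363,-216,0,85, 340,-363,-216,0,85, 340,-363,-216,0,85, 340,-363,-216,0,85, 340,-363,-216,0,85]'; python3 to.py 1000 420 520
```

```text
clock: 3.85
eef_pos: [549.9, 235.1, 518.5]
tool_rot: [-3.14, -0.001, 0.403]
force: [0.2, -0.6, -1.3]
width: 85.1
t 3.85 tcp [549.9 235.1 518.5] rpy [-179.9   -0.    23.1] F [ 0.2 -0.6 -1.3] w 85.1
q [-0.497  0.451  0.073  1.509 -0.036  1.181 -1.586] toolz [-0.     0.002 -1.   ] tooly [ 0.392 -0.92  -0.002]
shift [486.6   6.2  -1.2] dist 486.63040987818397
```

```bash
python3 -m jog '[20,0,-40,0,85, 60,0,-70,0,85, 100,0,-70,0,85, 140,0,-70,0,85, 180,0,-70,0,85, 220,0,-70,0,85, 260,0,-70,0,85, 300,0,-70,0,85,340,0,-70,0,85]'; python3 to.py
```

```text
clock: 4.6
eef_pos: [759.8, 333.1, 573.3]
tool_rot: [3.111, 0.02, 0.439]
force: [-0.7, 1.1, -1.0]
width: 85.0
t 4.6 tcp [759.8 333.1 573.3] rpy [178.2   1.2  25.1] F [-0.7  1.1 -1. ] w 85.0
q [-0.417  0.982 -0.257  0.316  0.253  1.875 -1.622] toolz [-0.005 -0.036 -0.999] tooly [ 0.425 -0.905  0.031]
```

```bash
python3 -m jog '[40,0,0,0,85, 80,0,0,0,85, 120,0,0,0,85, 160,0,0,0,85, 160,0,0,0,85]'; python3 to.py
```

```text
clock: 5.02
eef_pos: [769.9, 355.5, 559.4]
tool_rot: [3.111, -0.006, 0.455]
force: [0.7, 0.7, 0.6]
width: 85.1
t 5.0167 tcp [769.9 355.5 559.4] rpy [178.3  -0.3  26.1] F [0.7 0.7 0.6] w 85.1
q [-0.379  1.083 -1.183  0.196  1.131  1.974 -1.679] toolz [ 0.019 -0.024 -1.   ] tooly [ 0.439 -0.898  0.03 ]
```

```bash
python3 -m jog '[-40,0,0,0,85, -80,0,0,0,85, -120,0,0,0,85, -160,0,0,0,85, -160,0,0,0,85, -160,0,0,0,85]'; python3 to.py
```

```text
clock: 5.52
eef_pos: [620.3, 282.4, 556.7]
tool_rot: [3.106, 0.002, 0.46]
force: [0.7, 1.6, 0.8]
width: 85.0
t 5.5167 tcp [620.3 282.4 556.7] rpy [1.779e+02 1.000e-01 2.640e+01] F [0.7 1.6 0.8] w 85.0
q [ 0.037  0.799 -1.212  1.161  0.766  1.638 -2.107] toolz [ 0.014 -0.033 -0.999] tooly [ 0.444 -0.895  0.036]
```

```bash
cat > kin.py <<'E'
import numpy as np, itertools
from scipy.spatial.transform import Rotation as Ro
from scipy.optimize import least_squares
D=[([1.108,.629,.038,1.518,-.027,.996,-.02],[251.1,-599.3,403.8],[-3.1397,0,.3967]),
([.462,.551,.051,2.185,-.066,.407,-.609],[376.5,-236.5,285.7],[3.141,0,.397]),
([.452,.515,.057,2.172,-.065,.457,-.614],[377.2,-234.2,303.7],[-3.14,0,.397]),
([-.497,.451,.073,1.509,-.036,1.181,-1.586],[549.9,235.1,518.5],[-3.14,-.001,.403]),
([-.417,.982,-.257,.316,.253,1.875,-1.622],[759.8,333.1,573.3],[3.111,.02,.439]),
([-.379,1.083,-1.183,.196,1.131,1.974,-1.679],[769.9,355.5,559.4],[3.111,-.006,.455]),
([.037,.799,-1.212,1.161,.766,1.638,-2.107],[620.3,282.4,556.7],[3.106,.002,.46])]
def T(R=None,p=(0,0,0)):
    M=np.eye(4);M[:3,3]=p
    if R is not None:M[:3,:3]=R
    return M
rz=lambda a:T(Ro.from_euler('z',a).as_matrix()); ry=lambda a:T(Ro.from_euler('y',a).as_matrix())
def fk(q,p,s):
    d1,L1,a1,L2,a2,L3,ph,ph7,a0,a3=p
    return rz(s[0]*q[0]+ph)@T(p=(a0,0,d1))@ry(q[1])@T(p=(0,0,L1))@rz(s[2]*q[2])@T(p=(a1,0,0))@ry(q[3])@T(p=(a2,0,L2))@rz(s[4]*q[4])@T(p=(a3,0,0))@ry(q[5])@T(p=(0,0,L3))@rz(s[6]*q[6]+ph7)
def res(p,s,D=D):
    r=[]
    for q,x,e in D:
        M=fk(q,p,s); r+=list(M[:3,3]-x); r+=list(300*(Ro.from_matrix(M[:3,:3]).inv()*Ro.from_euler('xyz',e)).as_rotvec())
    return np.array(r)
if __name__=='__main__':
    best=[]
    for s in itertools.product([1,-1],repeat=4):
        S=[s[0],1,s[1],1,s[2],1,s[3]]
        for ph in(-2.3,0,2.3):
          for p7 in (0,1.57,3.14,-1.57):
            o=least_squares(res,[300,350,0,350,0,120,ph,p7,0,0],args=(S,));best.append((o.cost,S,o.x))
    best.sort(key=lambda b:b[0])
    for b in best[:3]:print(b[0],b[1],np.round(b[2],3))
    print(np.round(res(best[0][2],best[0][1]).reshape(-1,6),1))
E
python3 kin.py
```

```text
Still running in the background as job /tmp/bash_jobs.1000/683b4ec49e4b (pid 856). You'll get a notice when it ends.
```

```bash
kill -- -$(cat /tmp/bash_jobs.1000/683b4ec49e4b/pid); cat > kin2.py <<'E'
from kin import *
def lat(q,p):
    # p: d1 L1 L2 L3 ph ph7 a0 a1 a2 a3 y0 y1 y2 
    d1,L1,L2,L3,ph,ph7,a0,a1,a2,a3,y0,y1,y2=p
    s=S
    return rz(s[0]*q[0]+ph)@T(p=(a0,y0,d1))@ry(q[1])@T(p=(0,y1,L1))@rz(s[2]*q[2])@T(p=(a1,0,0))@ry(q[3])@T(p=(a2,y2,L2))@rz(s[4]*q[4])@T(p=(a3,0,0))@ry(q[5])@T(p=(0,0,L3))@rz(s[6]*q[6]+ph7)
def r2(p):
    r=[]
    for q,x,e in D:
        M=lat(q,p); r+=list(M[:3,3]-x); r+=list(300*(Ro.from_matrix(M[:3,:3]).inv()*Ro.from_euler('xyz',e)).as_rotvec())
    return np.array(r+list(.01*np.array(p[6:])))
if __name__=='__main__':
  for s in itertools.product([1,-1],repeat=3):
   S=[-1,1,s[0],1,s[1],1,s[2]];b=None
   for p7 in(0,1.57,3.14):
    o=least_squares(r2,[300,400,400,150,0,p7]+[0]*7,max_nfev=60)
    if b is None or o.cost<b.cost:b=o
   print(S,b.cost,np.round(b.x,2)); 
   if b.cost<200: print(np.round(r2(b.x)[:-7].reshape(-1,6),1))
E
time timeout 500 env OMP_NUM_THREADS=2 python3 kin2.py
```

```text
[-1, 1, 1, 1, 1, 1, 1] 379262.9154971675 [ 3.56180e+03  7.39610e+02  2.06460e+02  3.94982e+03 -1.70000e-01
  3.48000e+00  3.63910e+02 -4.59720e+02  4.87140e+02 -5.44670e+02
  9.43400e+01  9.42900e+01 -1.53130e+02]
[-1, 1, 1, 1, 1, 1, -1] 197925.09813694417 [ 3.56005e+03  7.39460e+02  2.06440e+02  3.94806e+03 -1.70000e-01
  1.13000e+00  3.64360e+02 -4.60020e+02  4.87490e+02 -5.44990e+02
  9.38700e+01  9.38800e+01 -1.52870e+02]
[-1, 1, 1, 1, -1, 1, 1] 605608.2051934248 [ 2.2711e+02  5.2772e+02  2.4579e+02  2.5748e+02 -3.7000e-01  3.0100e+00
  3.0721e+02 -2.7382e+02  5.9319e+02 -5.8584e+02  3.0521e+02  3.0521e+02
 -4.3403e+02]
[-1, 1, 1, 1, -1, 1, -1] 493567.5550062828 [ 2.2439e+02  5.2774e+02  2.4731e+02  2.4970e+02 -3.9000e-01  7.6000e-01
  2.9739e+02 -2.6628e+02  5.9343e+02 -5.8590e+02  3.1281e+02  3.1284e+02
 -4.4219e+02]
[-1, 1, -1, 1, 1, 1, 1] 997220.2193762902 [ 1.7819e+02  5.6049e+02  3.7944e+02  2.4220e+01 -6.0000e-02  3.9500e+00
  2.6800e+00 -2.2600e+00  2.9770e+01 -3.1550e+01  7.8400e+00  7.8700e+00
 -1.1090e+01]
[-1, 1, -1, 1, 1, 1, -1] 334783.3215099237 [ 1.4766e+02  5.4677e+02  3.8266e+02 -2.4860e+01  4.0000e-02  1.8300e+00
  5.2900e+00  3.6000e-01 -2.3180e+01  2.5030e+01 -1.6670e+01 -1.6630e+01
 -1.5800e+01]
[-1, 1, -1, 1, -1, 1, 1] 622831.1752250701 [ 3.4279e+02  5.5758e+02  3.8230e+02  1.8116e+02  0.0000e+00  3.9300e+00
  6.8000e-01  3.7000e-01 -1.0400e+00  1.6400e+00 -6.1600e+00 -6.1600e+00
 -1.6480e+01]
[-1, 1, -1, 1, -1, 1, -1] 0.4173809465575908 [ 3.2819e+02  5.5788e+02  3.8209e+02  1.6740e+02 -0.0000e+00  1.5700e+00
  9.5000e-01 -1.0000e-01  2.0000e-02  3.0000e-01 -5.3900e+00 -5.3900e+00
 -1.6470e+01]
[[ 0.1  0.1  0.2  0.3 -0.1  0.3]
 [-0.2  0.  -0.1 -0.1  0.1 -0.3]
 [ 0.1  0.1 -0.1  0.2  0.   0. ]
 [ 0.3 -0.1  0.1  0.  -0.2 -0.1]
 [ 0.   0.  -0.1  0.1  0.3  0. ]
 [-0.1 -0.   0.  -0.   0.   0.1]
 [-0.  -0.1 -0.1 -0.   0.1  0. ]]
real	0m41.794s
user	0m41.474s
sys	0m0.212s
```

```bash
cat > arm.py <<'E'
import numpy as np
from scipy.spatial.transform import Rotation as Ro
from scipy.optimize import least_squares
lo=np.array([-3.06,-.37,-1.25,.18,-1.1,.23,-2.94]);hi=np.array([3.06,2.12,1.32,2.47,4.24,1.98,2.94])
d1,L1,L2,L3,y0,y1,y2=328.2,557.9,382.1,167.4,-5.4,-5.4,-16.5
def Rz(a):c,s=np.cos(a),np.sin(a);return np.array([[c,-s,0],[s,c,0],[0,0,1.]])
def Ry(a):c,s=np.cos(a),np.sin(a);return np.array([[c,0,s],[0,1,0],[-s,0,c]])
def fk(q,full=False):
    R=Rz(-q[0]);p=R@[.95,y0,d1];R=R@Ry(q[1]);p=p+R@[0,y1,L1];e=p;R=R@Rz(-q[2])@Ry(q[3]);p=p+R@[0,y2,L2];w=p
    R=R@Rz(-q[4])@Ry(q[5]);p=p+R@[0,0,L3];R=R@Rz(-q[6]+np.pi/2)
    return (p,R,e,w) if full else (p,R)
def err(q,p,R,wr=300):
    a,B=fk(q);return np.r_[a-p,wr*Ro.from_matrix(B.T@R).as_rotvec()]
def ik(p,R,n=30,seed=0,q0=None):
    g=np.random.default_rng(seed);sol=[]
    for i in range(n):
        s=g.uniform(lo,hi) if q0 is None or i else np.clip(q0,lo+1e-3,hi-1e-3)
        o=least_squares(err,s,bounds=(lo,hi),args=(p,R),max_nfev=200)
        sol.append((o.cost,o.x))
        if q0 is not None and o.cost<.1:break
    return sorted(sol,key=lambda t:t[0])
def tool(yaw_lean,lean,spin):
    # tool z = outward lean at azimuth; tool y at 'spin' rel. to lean plane
    z=np.array([np.sin(lean)*np.cos(yaw_lean),np.sin(lean)*np.sin(yaw_lean),-np.cos(lean)])
    y=np.array([np.cos(lean)*np.cos(yaw_lean),np.cos(lean)*np.sin(yaw_lean),np.sin(lean)])*spin # up-slope
    return np.c_[np.cross(y,z),y,z]
E
cat > t1.py <<'E'
from arm import *
a=np.radians(23)
for n,g in dict(am=(559,180,80),ye=(505,295,80),wh=(461,409,80)).items():
  for ln in(0,15,30):
    for sp in(1,-1):
      R=tool(a,np.radians(ln),sp);p=np.array(g)-155*R[:,2]
      S=[s for s in ik(p,R,25) if s[0]<.1]
      print(n,ln,sp,len(S),[list(np.round(s[1],2)) for s in S[:4]])
E
OMP_NUM_THREADS=2 timeout 570 python3 t1.py
```

```text
am 0 1 15 [[np.float64(0.01), np.float64(0.84), np.float64(-0.61), np.float64(1.82), np.float64(0.71), np.float64(0.71), np.float64(-0.6)], [np.float64(0.05), np.float64(0.86), np.float64(-0.68), np.float64(1.82), np.float64(0.77), np.float64(0.75), np.float64(-0.65)], [np.float64(0.16), np.float64(0.94), np.float64(-0.89), np.float64(1.81), np.float64(0.95), np.float64(0.88), np.float64(-0.79)], [np.float64(0.3), np.float64(1.14), np.float64(-1.25), np.float64(1.81), np.float64(1.2), np.float64(1.18), np.float64(-0.96)]]
am 0 -1 20 [[np.float64(-0.0), np.float64(0.84), np.float64(-0.58), np.float64(1.82), np.float64(0.69), np.float64(0.7), np.float64(2.56)], [np.float64(-0.44), np.float64(0.77), np.float64(0.13), np.float64(1.83), np.float64(-0.17), np.float64(0.55), np.float64(-2.94)], [np.float64(-0.21), np.float64(0.78), np.float64(-0.24), np.float64(1.82), np.float64(0.31), np.float64(0.58), np.float64(2.9)], [np.float64(-0.19), np.float64(0.78), np.float64(-0.27), np.float64(1.82), np.float64(0.35), np.float64(0.58), np.float64(2.87)]]
am 15 1 8 [[np.float64(-0.05), np.float64(
[... 7751 characters left out ...]
np.float64(0.97), np.float64(-2.15)], [np.float64(-0.79), np.float64(0.76), np.float64(-0.15), np.float64(2.17), np.float64(2.21), np.float64(0.42), np.float64(-2.65)]]
wh 30 -1 13 [[np.float64(-1.02), np.float64(0.77), np.float64(0.19), np.float64(2.17), np.float64(2.7), np.float64(0.28), np.float64(-0.06)], [np.float64(-1.54), np.float64(1.16), np.float64(1.15), np.float64(2.19), np.float64(4.23), np.float64(0.77), np.float64(-1.83)], [np.float64(-0.86), np.float64(0.76), np.float64(-0.05), np.float64(2.17), np.float64(2.32), np.float64(0.37), np.float64(0.37)], [np.float64(-0.86), np.float64(0.76), np.float64(-0.04), np.float64(2.17), np.float64(2.33), np.float64(0.37), np.float64(0.36)]]
```

```bash
cat > t2.py <<'E'
from arm import *
qa=np.array([-.417,.982,-.257,.316,.253,1.875,-1.622])
p0,R0=fk(qa);print(p0,R0[:,2])
for wr in (100,200,400,1000):
    q=qa.copy()
    for k in(40,80,120,160,160):
        p,R=fk(q);t=p0+R0@[k,0,0];d=t-p;n=np.linalg.norm(d);t=p+d*min(1,41.7/n)
        o=least_squares(err,np.clip(q,lo+1e-6,hi-1e-6),bounds=(lo,hi),args=(t,R0,wr),max_nfev=300);q=o.x
    p,R=fk(q);print(wr,np.round(q,3),np.round(p,1),np.round(R[:,2],3),n)
print('real',[-.379,1.083,-1.183,.196,1.131,1.974,-1.679],[769.9,355.5,559.4],[.019,-.024,-1])
E
python3 t2.py
```

```text
[759.31070739 334.34229101 573.45555612] [-0.00571395 -0.03695001 -0.99930078]
100 [-0.518  1.148  1.162  0.18  -1.1    1.425 -1.466] [859.1 381.8 552.6] [ 0.443  0.162 -0.882] 63.710549238218505
200 [-0.517  1.149  1.189  0.18  -1.1    1.776 -1.463] [808.5 358.7 535.8] [ 0.143  0.028 -0.989] 112.30510999896948
400 [-0.517  1.153  1.198  0.18  -1.1    1.895 -1.459] [791.2 350.9 530.7] [ 0.031 -0.021 -0.999] 131.00264951171343
1000 [-0.517  1.155  1.201  0.18  -1.1    1.927 -1.458] [786.6 348.8 529.5] [ 0.    -0.034 -0.999] 136.15324801791374
real [-0.379, 1.083, -1.183, 0.196, 1.131, 1.974, -1.679] [769.9, 355.5, 559.4] [0.019, -0.024, -1]
```

```bash
python3 -m jog '[40,0,0,0,85, 80,0,0,0,85, 120,0,0,0,85, 150,0,0,0,85]' ; for i in 1 2 3; do python3 -m jog '[41,0,0,0,85]' | sed -n 2,3p; done; python3 to.py
```

```text
clock: 5.85
eef_pos: [752.8, 344.3, 559.0]
tool_rot: [3.11, -0.007, 0.454]
force: [1.4, 0.9, 0.3]
width: 85.3
eef_pos: [771.0, 352.7, 554.4]
tool_rot: [3.114, -0.012, 0.453]
eef_pos: [775.7, 351.1, 551.4]
tool_rot: [3.077, -0.007, 0.439]
eef_pos: [772.5, 357.1, 552.8]
tool_rot: [3.088, -0.002, 0.451]
t 6.1 tcp [772.5 357.1 552.8] rpy [ 1.769e+02 -1.000e-01  2.580e+01] F [-14.2 -15.    3.4] w 85.2
q [-0.387  1.097 -1.236  0.184  1.213  1.982 -1.673] toolz [ 0.025 -0.047 -0.999] tooly [ 0.435 -0.899  0.053]
```

```bash
cat > t3.py <<'E'
from arm import *
import sys
qa=np.array([-0.387,1.097,-1.236,.184,1.213,1.98,-1.673])
for wr in(200,400):
 for dr in([41,0,0],[29,0,-29],[0,0,-41],[35,-20,0],[20,0,-36],[25,-20,-25],[10,-38,-10]):
  q=qa.copy();L=[]
  for k in range(6):
    p,R=fk(q);t=p+R@np.array(dr)
    q=least_squares(err,np.clip(q,lo+1e-6,hi-1e-6),bounds=(lo,hi),args=(t,R,wr),max_nfev=300).x
    L.append(np.round(fk(q)[1][:2,2],3))
  print(wr,dr,L[0],L[2],L[5],np.round(q,2),np.round(fk(q)[0]))
E
python3 t3.py
```

```text
200 [41, 0, 0] [ 0.106 -0.01 ] [0.278 0.07 ] [0.523 0.188] [-0.54  1.16  1.18  0.18 -1.1   1.32 -1.47] [865. 408. 554.]
200 [29, 0, -29] [ 0.108 -0.009] [0.269 0.065] [0.475 0.164] [-0.56  0.98  1.22  0.18 -1.1   1.56 -1.47] [783. 377. 696.]
200 [0, 0, -41] [ 0.061 -0.031] [0.14  0.005] [0.254 0.058] [-0.58  0.88  1.27  0.18 -1.1   1.94 -1.46] [692. 335. 760.]
200 [35, -20, 0] [ 0.092 -0.015] [0.237 0.062] [0.447 0.191] [-0.66  1.17  1.21  0.18 -1.1   1.4  -1.59] [804. 501. 541.]
200 [20, 0, -36] [ 0.096 -0.015] [0.235 0.049] [0.416 0.135] [-0.57  0.93  1.24  0.18 -1.1   1.69 -1.47] [749. 362. 729.]
200 [25, -20, -25] [ 0.094 -0.014] [0.233 0.059] [0.415 0.171] [-0.69  1.01  1.25  0.18 -1.1   1.6  -1.59] [734. 475. 667.]
200 [10, -38, -10] [ 0.05  -0.034] [0.113 0.003] [0.219 0.083] [-0.8   1.1   1.24  0.18 -1.1   1.74 -1.71] [676. 560. 581.]
400 [41, 0, 0] [ 0.053 -0.034] [ 0.113 -0.007] [0.207 0.037] [-0.54  1.2   1.2   0.18 -1.1   1.67 -1.47] [825. 387. 498.]
400 [29, 0, -29] [ 0.054 -0.034] [ 0.112 -0.007] [0.199 0.033] [-0.56  1.02  1.24  0.18 -1.1   1.86 -1.47] [755. 362. 647.]
400 [0, 0, -41] [ 0.044 -0.038] [ 0.081 -0.02 ] [0.142 0.008] [-0.53  0.83  0.33  0.21 -0.22  1.98 -1.54] [684. 331. 739.]
400 [35, -20, 0] [ 0.049 -0.036] [ 0.099 -0.01 ] [0.177 0.037] [-0.66  1.2   1.21  0.18 -1.1   1.7  -1.59] [769. 479. 496.]
400 [20, 0, -36] [ 0.05  -0.036] [ 0.101 -0.013] [0.176 0.022] [-0.57  0.97  1.25  0.18 -1.1   1.94 -1.46] [726. 350. 689.]
400 [25, -20, -25] [ 0.049 -0.035] [ 0.099 -0.009] [0.172 0.034] [-0.69  1.05  1.24  0.18 -1.1   1.86 -1.59] [709. 457. 626.]
400 [10, -38, -10] [ 0.034 -0.042] [ 0.056 -0.029] [ 0.094 -0.001] [-0.8   1.11  1.23  0.18 -1.1   1.88 -1.71] [661. 548. 566.]
```

```bash
for i in 1 2 3; do python3 -m jog '[29,0,-29,0,85]' | sed -n 2,3p; python3 to.py|tail -2; done
```

```text
eef_pos: [766.4, 360.9, 566.8]
tool_rot: [3.097, -0.019, 0.462]
t 6.1833 tcp [766.4 360.9 566.8] rpy [177.5  -1.1  26.5] F [-0.6  1.1 -1.5] w 85.2
q [-0.389  1.08  -1.246  0.189  1.209  1.98  -1.674] toolz [ 0.037 -0.031 -0.999] tooly [ 0.444 -0.895  0.044]
eef_pos: [759.8, 359.0, 590.0]
tool_rot: [3.102, -0.046, 0.461]
t 6.2667 tcp [759.8 359.  590. ] rpy [177.7  -2.6  26.4] F [ 0.5 -0.1  0.1] w 85.1
q [-0.389  1.052 -1.246  0.188  1.203  1.98  -1.676] toolz [ 0.059 -0.016 -0.998] tooly [ 0.443 -0.896  0.04 ]
eef_pos: [753.8, 356.5, 611.0]
tool_rot: [3.1, -0.071, 0.46]
t 6.35 tcp [753.8 356.5 611. ] rpy [177.6  -4.1  26.3] F [0.1 0.2 0.2] w 85.2
q [-0.39   1.028 -1.246  0.186  1.204  1.981 -1.677] toolz [ 0.082 -0.006 -0.997] tooly [ 0.441 -0.897  0.041]
```

```bash
for i in 1 2 3 4; do python3 -m jog '[35,-6,-22,0,85]' >/dev/null; python3 to.py|tail -2; done
```

```text
t 6.4333 tcp [747.1 359.4 625.7] rpy [177.4  -5.1  26.1] F [ 0.3 -1.3  1. ] w 84.9
q [-0.397  1.01  -1.246  0.184  1.208  1.981 -1.685] toolz [ 0.1   -0.001 -0.995] tooly [ 0.436 -0.899  0.045]
t 6.5167 tcp [739.7 365.8 636.6] rpy [177.2  -5.9  26.3] F [-0.5  0.7  0.5] w 85.5
q [-0.408  0.997 -1.246  0.185  1.211  1.981 -1.693] toolz [ 0.114  0.003 -0.994] tooly [ 0.438 -0.898  0.048]
t 6.6 tcp [732.4 371.7 647.1] rpy [177.1  -6.7  26.4] F [-0.6 -0.3  0. ] w 85.0
q [-0.419  0.984 -1.246  0.186  1.215  1.981 -1.7  ] toolz [ 0.127  0.006 -0.992] tooly [ 0.439 -0.897  0.051]
t 6.6833 tcp [725.3 376.7 657.8] rpy [176.9  -7.5  26.5] F [ 0.2  0.3 -0.6] w 85.4
q [-0.429  0.971 -1.246  0.186  1.219  1.981 -1.707] toolz [ 0.141  0.01  -0.99 ] tooly [ 0.44  -0.897  0.053]
```

```bash
for i in 1 2 ; do python3 -m jog '[41,0,0,0,85]' >/dev/null; python3 to.py|tail -2; done;  for i in 1 2 ; do python3 -m jog '[36,0,20,0,85]' >/dev/null; python3 to.py|tail -2; done
```

```text
t 6.7667 tcp [724.3 378.7 658. ] rpy [176.6  -7.5  26.6] F [-0.6 -1.1  1.1] w 85.2
q [-0.433  0.971 -1.247  0.185  1.225  1.981 -1.707] toolz [ 0.143  0.006 -0.99 ] tooly [ 0.441 -0.896  0.058]
t 6.85 tcp [726.5 379.4 652.8] rpy [176.2  -7.2  26.5] F [-0.  -0.5 -0.6] w 84.7
q [-0.434  0.977 -1.246  0.185  1.233  1.98  -1.706] toolz [ 0.142 -0.002 -0.99 ] tooly [ 0.438 -0.896  0.065]
t 6.9333 tcp [731.5 381.4 639.1] rpy [175.9  -6.4  26.4] F [-0.9 -0.6 -0.1] w 85.2
q [-0.436  0.994 -1.246  0.184  1.241  1.981 -1.706] toolz [ 0.131 -0.016 -0.991] tooly [ 0.436 -0.897  0.072]
t 7.0167 tcp [737.4 384.2 621.2] rpy [175.4  -5.2  26.3] F [-0.9  1.  -0.5] w 85.1
q [-0.437  1.016 -1.246  0.185  1.25   1.98  -1.706] toolz [ 0.116 -0.031 -0.993] tooly [ 0.435 -0.897  0.079]
```

```bash
for i in 1 2 ; do python3 -m jog '[12,-4,-39,0,85]' >/dev/null; python3 to.py|tail -2; done;  for i in 1 2 ; do python3 -m jog '[0,-3,-41,0,85]' >/dev/null; python3 to.py|tail -2; done
```

```text
t 7.1 tcp [728.4 387.3 631.6] rpy [175.6  -5.1  26.6] F [ 1.3  2.5 -4.5] w 85.1
q [-0.451  0.993 -1.095  0.189  1.099  1.979 -1.708] toolz [ 0.113 -0.03  -0.993] tooly [ 0.44  -0.895  0.077]
t 7.1833 tcp [710.5 385.5 666.8] rpy [175.6  -6.5  26.6] F [1.5 0.6 0.3] w 85.0
q [-0.47   0.941 -0.925  0.187  0.937  1.98  -1.706] toolz [ 0.136 -0.018 -0.991] tooly [ 0.439 -0.895  0.076]
t 7.2667 tcp [697.4 382.3 690.9] rpy [175.5  -7.4  26.6] F [0.1 0.7 1.3] w 84.9
q [-0.49   0.903 -0.739  0.185  0.766  1.981 -1.696] toolz [ 0.149 -0.013 -0.989] tooly [ 0.438 -0.896  0.078]
t 7.35 tcp [688.1 380.5 705.3] rpy [175.3  -7.6  26.7] F [-0.4  0.5 -0. ] w 85.1
q [-0.51   0.879 -0.553  0.185  0.599  1.981 -1.683] toolz [ 0.155 -0.013 -0.988] tooly [ 0.438 -0.895  0.081]
```

```bash
for i in 1 2 3 4; do python3 -m jog '[30,0,-28,0,85]' >/dev/null; python3 to.py|tail -2; done
```

```text
t 7.4333 tcp [688.1 372.6 716.6] rpy [173.8  -9.   25.7] F [ 2.8 -2.8 -0.4] w 85.0
q [-0.501  0.868 -0.634  0.185  0.706  1.981 -1.692] toolz [ 0.187 -0.03  -0.982] tooly [ 0.415 -0.903  0.107]
t 7.5167 tcp [682.5 374.9 728.8] rpy [174.4 -10.6  26.4] F [ 0.5  0.6 -0.2] w 85.1
q [-0.491  0.858 -0.794  0.185  0.842  1.98  -1.7  ] toolz [ 0.207 -0.007 -0.978] tooly [ 0.426 -0.9    0.096]
t 7.6 tcp [676.7 375.9 741.2] rpy [174.9 -12.   26.9] F [-0.2  0.7 -0.3] w 85.0
q [-0.484  0.847 -0.917  0.186  0.945  1.98  -1.705] toolz [ 0.225  0.014 -0.974] tooly [ 0.434 -0.897  0.087]
t 7.6833 tcp [671.3 375.1 754. ] rpy [175.1 -13.5  27.2] F [0.7 0.4 0. ] w 84.9
q [-0.478  0.836 -1.02   0.186  1.039  1.98  -1.709] toolz [ 0.245  0.03  -0.969] tooly [ 0.437 -0.896  0.083]
```

```bash
for i in 1 2 3 4 5 6; do python3 -m jog '[33,0,-24,0,85]' >/dev/null; python3 to.py|tail -2; done
```

```text
t 7.7667 tcp [668.4 374.3 764.5] rpy [175.1 -15.1  27.3] F [-0.5 -0.6 -0.1] w 84.6
q [-0.469  0.832 -1.168  0.185  1.179  1.981 -1.713] toolz [ 0.269  0.043 -0.962] tooly [ 0.437 -0.896  0.082]
t 7.85 tcp [664.8 372.8 774.3] rpy [174.9 -16.3  27.3] F [-19.5  36.1  -2.3] w 84.8
q [-0.465  0.825 -1.247  0.186  1.259  1.98  -1.714] toolz [ 0.289  0.05  -0.956] tooly [ 0.436 -0.896  0.085]
t 7.9333 tcp [658.5 370.1 786.1] rpy [174.8 -17.2  27.3] F [-0.   0.3 -0.2] w 84.7
q [-0.467  0.809 -1.244  0.185  1.26   1.98  -1.714] toolz [ 0.303  0.054 -0.951] tooly [ 0.433 -0.897  0.087]
t 8.0167 tcp [649.2 369.2 799.9] rpy [174.9 -18.2  27.7] F [ 0.2  1.2 -0.3] w 85.2
q [-0.471  0.79  -1.246  0.185  1.257  1.981 -1.714] toolz [ 0.317  0.066 -0.946] tooly [ 0.438 -0.895  0.084]
t 8.1 tcp [640.4 367.1 813.7] rpy [174.8 -19.3  27.8] F [ 0.2  0.1 -0.4] w 85.1
q [-0.474  0.772 -1.246  0.185  1.26   1.981 -1.714] toolz [ 0.333  0.073 -0.94 ] tooly [ 0.438 -0.895  0.086]
t 8.1833 tcp [631.9 364.7 826.9] rpy [174.6 -20.4  27.9] F [-0.3  0.3  0.4] w 84.8
q [-0.477  0.754 -1.247  0.185  1.264  1.981 -1.714] toolz [ 0.35   0.079 -0.933] tooly [ 0.437 -0.895  0.088]
```

```bash
for i in 1 2 3 4; do python3 -m jog '[26,-22,-22,0,85]' >/dev/null; python3 to.py|tail -2; done
```

```text
t 8.2667 tcp [616.4 377.8 837.2] rpy [174.4 -21.4  27.6] F [-0.3  0.5  0.6] w 85.3
q [-0.508  0.741 -1.245  0.184  1.281  1.981 -1.739] toolz [ 0.367  0.083 -0.926] tooly [ 0.43  -0.898  0.09 ]
t 8.35 tcp [598.2 396.2 845.5] rpy [174.5 -22.4  28. ] F [-0.3  1.  -0.4] w 85.2
q [-0.545  0.729 -1.246  0.185  1.294  1.981 -1.764] toolz [ 0.38   0.093 -0.92 ] tooly [ 0.434 -0.896  0.089]
t 8.4333 tcp [580.5 412.2 853.8] rpy [174.4 -23.3  28.2] F [-0.7  0.9  0.5] w 84.8
q [-0.58   0.718 -1.247  0.185  1.31   1.981 -1.788] toolz [ 0.393  0.101 -0.914] tooly [ 0.436 -0.895  0.089]
t 8.5167 tcp [563.1 426.5 862. ] rpy [174.4 -24.3  28.3] F [-0.1  0.6 -0.4] w 85.3
q [-0.614  0.707 -1.247  0.185  1.326  1.981 -1.81 ] toolz [ 0.407  0.109 -0.907] tooly [ 0.437 -0.895  0.089]
```

```bash
for i in 1 2 3 4; do python3 -m jog '[14,-36,-14,0,85]' >/dev/null; python3 to.py|tail -2; done
```

```text
t 8.6 tcp [541.6 450.8 865.2] rpy [174.4 -25.1  28.1] F [ 0.3  0.7 -0.6] w 85.2
q [-0.666  0.704 -1.246  0.184  1.352  1.981 -1.85 ] toolz [ 0.418  0.114 -0.901] tooly [ 0.433 -0.897  0.088]
t 8.6833 tcp [518.3 478.  865.5] rpy [174.5 -25.7  28.4] F [0.7 0.7 0.4] w 84.7
q [-0.722  0.705 -1.246  0.185  1.376  1.981 -1.889] toolz [ 0.426  0.121 -0.897] tooly [ 0.436 -0.896  0.086]
t 8.7667 tcp [494.8 502.8 865.9] rpy [174.6 -26.4  28.5] F [1.6 0.6 0.1] w 84.6
q [-0.776  0.706 -1.247  0.185  1.4    1.981 -1.926] toolz [ 0.434  0.128 -0.892] tooly [ 0.438 -0.895  0.085]
t 8.85 tcp [471.1 525.6 866.2] rpy [174.6 -27.   28.6] F [ 0.8  0.3 -0.3] w 85.2
q [-0.828  0.706 -1.247  0.185  1.425  1.981 -1.963] toolz [ 0.442  0.135 -0.887] tooly [ 0.439 -0.894  0.083]
```

```bash
for i in 1 2 3 4; do python3 -m jog '[24,-20,-27,0,85]' >/dev/null; python3 to.py|tail -2; done
```

```text
t 8.9333 tcp [451.8 534.8 873.9] rpy [174.7 -28.   29.2] F [0.1 0.7 0.1] w 84.7
q [-0.858  0.696 -1.247  0.189  1.437  1.98  -1.977] toolz [ 0.453  0.147 -0.879] tooly [ 0.448 -0.89   0.082]
t 9.0167 tcp [435.1 536.9 886.2] rpy [175.  -29.3  29.1] F [1.2 0.2 0.8] w 85.4
q [-0.884  0.679 -1.247  0.186  1.454  1.981 -1.991] toolz [ 0.468  0.16  -0.869] tooly [ 0.447 -0.891  0.076]
t 9.1 tcp [417.8 539.7 897.3] rpy [175.3 -30.5  29. ] F [-0.7 -0.1  0.1] w 84.8
q [-0.91   0.664 -1.247  0.185  1.469  1.981 -2.005] toolz [ 0.482  0.174 -0.859] tooly [ 0.447 -0.892  0.07 ]
t 9.1833 tcp [400.1 542.8 907.7] rpy [175.6 -31.7  29.1] F [ 0.8 -0.3  0.3] w 85.1
q [-0.937  0.65  -1.247  0.185  1.486  1.981 -2.018] toolz [ 0.495  0.188 -0.848] tooly [ 0.45  -0.891  0.065]
```

```bash
cat > m3.py <<'E'
from h import *
z=np.load('pics/top0.npz');im,d=z['im'],z['d'];W=world('top',d);h=cv2.cvtColor(im,cv2.COLOR_BGR2HSV)
roi=np.zeros(d.shape,np.uint8);roi[165:235,130:250]=1
M={'amber':cv2.inRange(h,(5,170,110),(14,255,255)),'yellow':cv2.inRange(h,(20,90,110),(32,255,255)),'white':cv2.inRange(h,(10,0,120),(100,70,255))}
for n,m in M.items():
    m=cv2.morphologyEx(m*roi,cv2.MORPH_OPEN,np.ones((3,3)))
    cs,_=cv2.findContours(m,cv2.RETR_EXTERNAL,cv2.CHAIN_APPROX_NONE);c=max(cs,key=cv2.contourArea)
    mm=np.zeros_like(m);cv2.drawContours(mm,[c],-1,1,-1);P=W[mm>0];P=P[~np.isnan(P).any(1)]
    c0=P.mean(0);u,s,vt=np.linalg.svd(P-c0,full_matrices=False);nn=vt[2]*np.sign(vt[2][2])
    print(n,cv2.minAreaRect(c),len(P),'c',np.round(c0,1),'n',np.round(nn,3),'rms',round(s[2]/len(P)**.5,1),'long az',np.degrees(np.arctan2(vt[0][1],vt[0][0])).round(1))
# front lip edge / floor plane between pieces
F=W[150:240,100:250].reshape(-1,3)
def dpt(u,v):return np.round(W[v,u])
for uv in[(205,196),(171,210),(180,180),(200,175),(150,190),(238,180),(243,198),(137,232),(120,200),(228,130),(104,193),(112,165),(245,160)]:print(uv,dpt(*uv))
E
python3 m3.py; python3 - <<'E'
import cv2
im=cv2.imread('pics/top0.png');cv2.imwrite('pics/c2.png',cv2.resize(im[120:240,95:255],None,fx=5,fy=5,interpolation=cv2.INTER_CUBIC))
E
```

```text
amber ((218.75880432128906, 188.16470336914062), (4.772469997406006, 11.605780601501465), 77.47119140625) 46 c [558.2 189.5  90. ] n [-0.212 -0.332  0.919] rms 3.3 long az 108.5
yellow ((189.82012939453125, 202.55523681640625), (15.754490852355957, 26.13329315185547), 64.79888153076172) 394 c [508.6 289.7  80.9] n [-0.41  -0.314  0.856] rms 3.2 long az 113.4
white ((217.84286499023438, 216.4117431640625), (53.636741638183594, 114.03118133544922), 49.69868087768555) 2161 c [4.785e+02 1.928e+02 1.000e-01] n [ 0.001 -0.     1.   ] rms 4.1 long az 122.2
(205, 196) [530. 235.  95.]
(171, 210) [488. 358.  54.]
(180, 180) [586. 322. 100.]
(200, 175) [606. 254.  91.]
(150, 190) [545. 418. 127.]
(238, 180) [593. 122.  68.]
(243, 198) [542. 105.  -5.]
(137, 232) [411. 475.  53.]
(120, 200) [533. 554.  12.]
(228, 130) [804. 162.   1.]
(104, 193) [496. 507. 316.]
(112, 165) [592. 502. 276.]
(245, 160) [686.  98.  -1.]
```

View pics/c2.png

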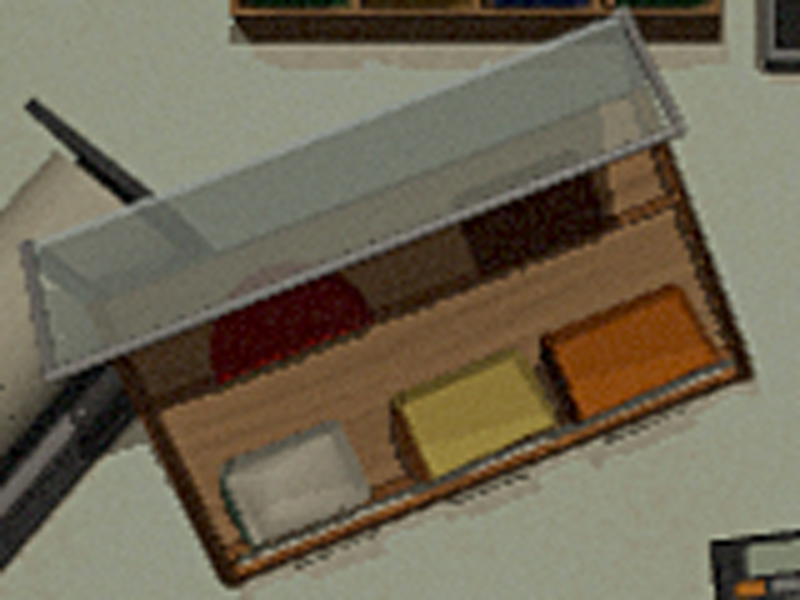

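```bash
cat > m4.py <<'E'
from m2 import *
def px(cx,cy):return 95+cx/5,120+cy/5
a=ray('top',*px(50,378),320);b=ray('top',*px(685,130),320);print('guard',a,b,np.degrees(np.arctan2(*(a-b)[[1,0]]))-90)
a=ray('top',*px(235,583),40);b=ray('top',*px(748,375),40);print('lip',a,b,np.linalg.norm(a-b),np.degrees(np.arctan2(*(a-b)[[1,0]]))-90)
mid=(a+b)/2
# top faces of pieces : corner pixels in crop
P={'white top':[(228,468),(330,428),(370,492),(250,545)],'yellow top':[(395,402),(518,352),(556,422),(430,475)],'amber top':[(545,345),(678,288),(733,358),(580,418)]}
z=np.load('pics/top0.npz');W=world('top',z['d']);
for n,p in P.items():
    p=np.array(p);c=p.mean(0);u,v=[int(round(t)) for t in px(*c)];print(n,px(*c),W[v,u].round(1),ray('top',*px(*c),W[v,u,2]).round(1))
E
python3 m4.py
```

```text
guard [487.69821097 502.20571486 320.        ] [637.73958537 131.97226978 320.        ] 22.060819618182393
lip [396.02324653 459.96185253  40.        ] [544.27788334  98.83021326  40.        ] 390.37866004168694 22.31952123641517
white top (np.float64(153.9), np.float64(216.65)) [457.7 408.4  93.1] [458.9 408.8  93.1]
yellow top (np.float64(189.95), np.float64(202.55)) [509.4 288.9  74.5] [511.  289.1  74.5]
amber top (np.float64(221.8), np.float64(190.45)) [553.1 176.9  85.8] [551.5 177.5  85.8]
```

```bash
cat > pl.py <<'E'
from h import *
from arm import *
import sys
YAW=np.radians(22.2);ex=np.array([np.cos(YAW),np.sin(YAW),0]);ey=np.array([-np.sin(YAW),np.cos(YAW),0]);ez=np.array([0,0,1.])
c3,s3=np.cos(np.pi/6),.5
eu=c3*ex+s3*ez;en=-s3*ex+c3*ez;O=np.array([523.8,301.2,0])
def slope(u,y,w):return O+ex*-30+ez*35+eu*u+ey*y+en*w
PY={'amber':-124.,'yellow':-4.,'white':123.}
def st():
    s=read_state();return s,Ro.from_euler('xyz',s['tool_rot']).as_matrix()
def plan(p,ydir=None,steps=True):
    s,R=st();d=R.T@(p-s['eef_pos']);turn=0
    if ydir is not None:
        v=R.T@ydir; turn=np.degrees(np.arctan2(-v[0],v[1]))
    print('t',round(s['clock'],2),'tcp',s['eef_pos'].round(1),'z',R[:,2].round(3),'y',R[:,1].round(3),'q',s['qpos'].round(2),'F',s['force'].round(1),'w',s['width'].round(1))
    print('  shift',d.round(1),'turn',round(turn,1),'len',np.linalg.norm(d).round(0))
    if steps:
        q=np.clip(s['qpos'],lo+1e-6,hi-1e-6);n=int(np.ceil(max(np.linalg.norm(d)/80,abs(turn)/14,1)))
        R1=R@Rz(np.radians(turn))
        for k in range(1,n+1):
            f=k/n;t=s['eef_pos']+f*(p-s['eef_pos']);Rt=R@Rz(np.radians(turn)*f)
            o=least_squares(err,q,bounds=(lo,hi),args=(t,Rt),max_nfev=200);q=np.clip(o.x,lo+1e-6,hi-1e-6)
            if o.cost>1: print('   unreach at',f,o.cost)
        print('  qend',q.round(2))
    return d,turn
if __name__=='__main__':
    n=sys.argv[1];w=float(sys.argv[2]);u=float(sys.argv[3]) if len(sys.argv)>3 else 34.
    # along tool axis from the piece
    s,R=st();g=slope(u,PY[n],12.)   # tip point between fingers
    p=g-R[:,2]*(168+w); print('tipz',g.round(1)); plan(p,eu); plan(p,-eu,False)
E
python3 pl.py amber 130
```

```text
tipz [564.6 183.9  62.4]Traceback (most recent call last):
  File "pl.py", line 30, in <module>
    p=g-R[:,2]*(168+w); print('tipz',g.round(1)); plan(p,eu); plan(p,-eu,False)
                                                  ~~~~^^^^^^
  File "pl.py", line 15, in plan
    print('t',round(s['clock'],2),'tcp',s['eef_pos'].round(1),'z',R[:,2].round(3),'y',R[:,1].round(3),'q',s['qpos'].round(2),'F',s['force'].round(1),'w',s['width'].round(1))
                                                                                                                                                         ^^^^^^^^^^^^^^^^
AttributeError: 'float' object has no attribute 'round'
```

```bash
sed -i "s/s\['width'\].round(1)/round(s['width'],1)/" pl.py; python3 pl.py amber 130
```

```text
tipz [564.6 183.9  62.4]
t 9.18 tcp [400.1 542.8 907.7] z [ 0.495  0.188 -0.848] y [ 0.45  -0.891  0.065] q [-0.94  0.65 -1.25  0.19  1.49  1.98 -2.02] F [ 0.8 -0.3  0.3] w 85.1
  shift [-470.4  338.6  433.1] turn -84.2 len 724.0
  qend [ 0.35  0.67 -1.06  2.41  1.98  0.66 -1.92]
t 9.18 tcp [400.1 542.8 907.7] z [ 0.495  0.188 -0.848] y [ 0.45  -0.891  0.065] q [-0.94  0.65 -1.25  0.19  1.49  1.98 -2.02] F [ 0.8 -0.3  0.3] w 85.1
  shift [-470.4  338.6  433.1] turn 95.8 len 724.0
```

```bash
python3 pl.py amber 90 | sed -n 3p; python3 -m jog '[-40,30,38,-6,85, -80,60,76,-12,85, -115,85,108,-18,85, -150,110,140,-24,85, -185,135,172,-30,85, -220,160,204,-36,85, -255,185,236,-42,85, -290,210,268,-48,85, -325,235,300,-54,85, -360,260,330,-60,85, -390,285,360,-66,85, -420,305,395,-72,85, -440,320,420,-78,85, -450,330,440,-84,85, -450,330,440,-84,85, -450,330,440,-84,85]'; python3 pl.py amber 90
```

```text
shift [-470.4  338.6  473.1] turn -84.2 len 748.0
clock: 10.52
eef_pos: [423.6, 202.9, 413.4]
tool_rot: [2.585, 0.012, 1.946]
force: [2.5, -1.3, -0.0]
width: 84.8
tipz [564.6 183.9  62.4]
t 10.52 tcp [423.6 202.9 413.4] z [ 0.495  0.184 -0.849] y [0.787 0.317 0.528] q [ 0.2   0.41 -0.99  2.23  1.4   0.5  -1.51] F [ 2.5 -1.3 -0. ] w 84.8
  shift [-65.1 -80.5 106.2] turn -0.2 len 148.0
  qend [ 0.24  0.72 -0.91  2.38  2.13  0.66 -2.03]
t 10.52 tcp [423.6 202.9 413.4] z [ 0.495  0.184 -0.849] y [0.787 0.317 0.528] q [ 0.2   0.41 -0.99  2.23  1.4   0.5  -1.51] F [ 2.5 -1.3 -0. ] w 84.8
  shift [-65.1 -80.5 106.2] turn 179.8 len 148.0
```

```bash
cat > t4.py <<'E'
from arm import *
q0=np.array([.2,.41,-.99,2.23,1.4,.5,-1.51]);p0,R0=fk(q0)
print(p0.round(),R0[:,2].round(3))
h=np.array([.935,.355,0])
for start in([400,130,300],[420,160,350],[400,150,450],[400,150,600]):
  # move there
  q=np.clip(q0,lo+1e-6,hi-1e-6)
  for f in np.linspace(.1,1,8):
    o=least_squares(err,q,bounds=(lo,hi),args=(p0+f*(np.array(start)-p0),R0));q=np.clip(o.x,lo+1e-6,hi-1e-6)
  print('start',start,o.cost.round(2),q.round(2))
  for dr in([-1,0,0],[-.7,0,-.7],[-.7,0,.7],[-.9,.4,0],[-.9,-.4,0]):
    dw=41*(dr[0]*h+dr[1]*np.array([-h[1],h[0],0])+dr[2]*np.array([0,0,1]));qq=q.copy();L=[]
    for k in range(16):
      p,R=fk(qq);o=least_squares(err,qq,bounds=(lo,hi),args=(p+dw,R,400),max_nfev=60);qq=np.clip(o.x,lo+1e-6,hi-1e-6)
      L.append(fk(qq)[1][:2,2].round(2))
    print('  ',dr,L[3],L[7],L[11],L[15],fk(qq)[0].round(),qq.round(2))
E
OMP_NUM_THREADS=2 timeout 500 python3 t4.py
```

```text
[418. 200. 411.] [ 0.493  0.185 -0.85 ]
start [400, 130, 300] 0.0 [ 0.27  0.67 -0.98  2.46  2.1   0.68 -2.08]
   [-1, 0, 0] [0.39 0.15] [0.29 0.13] [0.23 0.13] [0.18 0.17] [ 69. -97. 493.] [ 1.11 -0.37 -0.03  2.47 -0.27  1.12  1.6 ]
   [-0.7, 0, -0.7] [0.4  0.16] [0.32 0.14] [0.29 0.14] [0.29 0.14] [ 203.   28. -171.] [ 0.7   2.12 -0.52  2.41  3.03  1.49 -1.75]
   [-0.7, 0, 0.7] [0.47 0.17] [0.47 0.16] [0.38 0.15] [0.29 0.15] [226.   4. 724.] [ 0.18 -0.37 -0.1   1.85 -0.22  1.38  0.47]
   [-0.9, 0.4, 0] [0.4  0.14] [0.35 0.09] [0.34 0.07] [0.33 0.07] [-104.  272.  414.] [-1.34  0.25 -1.05  2.35  0.61  0.98 -2.46]
   [-0.9, -0.4, 0] [0.4  0.17] [0.35 0.19] [0.34 0.19] [0.34 0.19] [  84. -332.  381.] [ 2.29  0.56 -1.25  2.28  0.2   0.7   1.32]
start [420, 160, 350] 0.0 [ 0.22  0.52 -0.93  2.34  1.83  0.51 -1.86]
   [-1, 0, 0] [0.43 0.16] [0.35 0.13] [0.25 0.12] [0.13 0.14] [141. -26. 491.] [ 0.48 -0.37 -0.16  2.47 -0.28  0.98  0.86]
   [-0.7, 0, -0.7] [0.43 0.16] [0.34 0.12] [0.28 0.1 ] [0.27 0.1 ] [ 242.   94. -112.] [ 0.5   2.12 -0.87  2.46  2.72  1.69 -1.75]
   [-0.7, 0, 0.7] [0.49 
[... 1090 characters left out ...]
0, 600] 0.0 [ 0.59 -0.02 -1.    1.97  0.01  0.63 -0.05]
   [-1, 0, 0] [0.49 0.19] [0.4  0.19] [0.32 0.23] [0.3  0.25] [  33. -104.  502.] [ 1.37 -0.34  0.08  2.45 -0.33  1.27  1.98]
   [-0.7, 0, -0.7] [0.47 0.16] [0.39 0.13] [0.29 0.09] [0.19 0.05] [187.  78. 466.] [ 0.77 -0.37 -0.86  2.47 -0.46  0.77  0.59]
   [-0.7, 0, 0.7] [0.49 0.16] [0.47 0.14] [0.45 0.12] [0.55 0.17] [  82.   50. 1039.] [-0.22 -0.37 -0.17  0.91 -0.01  1.98 -0.04]
   [-0.9, 0.4, 0] [0.49 0.19] [0.46 0.17] [0.46 0.17] [0.44 0.18] [-183.  209.  593.] [-0.88 -0.37 -1.25  2.02  0.14  1.32 -1.74]
   [-0.9, -0.4, 0] [0.49 0.19] [0.48 0.2 ] [0.48 0.2 ] [0.47 0.2 ] [ -38. -314.  597.] [ 0.11 -0.37  1.32  1.96 -0.17  1.4   1.81]
```

```bash
python3 -m jog '[-25,-31,40,0,85, -50,-62,80,0,85, -65,-80,110,0,85, -65,-80,140,0,85, -65,-80,140,0,85]'; python3 pl.py amber 60|head -3; python3 - <<'E'
from h import *
grab('top','top1');im,_=grab('side','side1')
cv2.imwrite('pics/s1.png',cv2.resize(im[130:330,140:400],None,fx=3,fy=3,interpolation=cv2.INTER_CUBIC))
E
```

```text
clock: 10.93
eef_pos: [454.9, 143.7, 252.6]
tool_rot: [2.584, 0.012, 1.946]
force: [0.7, -0.7, 0.1]
width: 85.1
tipz [564.6 183.9  62.4]
t 10.93 tcp [454.9 143.7 252.6] z [ 0.497  0.184 -0.848] y [0.787 0.317 0.529] q [ 0.23  0.82 -0.91  2.36  2.18  0.73 -2.05] F [ 0.7 -0.7  0.1] w 85.1
  shift [-0.3 -1.6 -4.8] turn -0.3 len 5.0
```

View pics/s1.png

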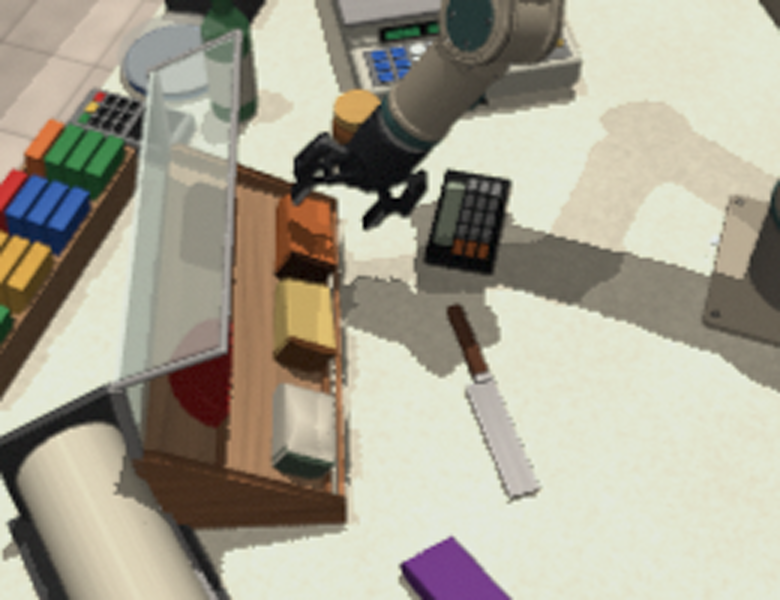

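View pics/top1.png

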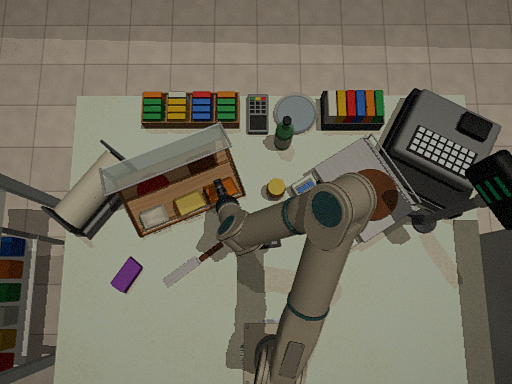

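```bash
python3 -m jog '[0,-2,20,0,85, 0,-2,38,0,85, 0,-2,50,0,85, 0,-2,55,0,85, 0,-2,55,0,85]'; python3 pl.py amber 0|head -3;python3 -m jog '[0,0,0,0,50, 0,0,0,0,50, 0,0,0,0,50, 0,0,0,0,50, 0,0,0,0,50]'
```

```text
clock: 11.45
eef_pos: [481.0, 154.9, 208.3]
tool_rot: [2.582, 0.012, 1.947]
force: [0.3, -0.7, 0.1]
width: 85.0
tipz [564.6 183.9  62.4]
t 11.45 tcp [481.  154.9 208.3] z [ 0.498  0.185 -0.847] y [0.785 0.317 0.531] q [ 0.2   0.94 -0.87  2.3   2.26  0.79 -2.05] F [ 0.3 -0.7  0.1] w 85.0
  shift [-1.9 -2.6  2.6] turn -0.2 len 4.0
clock: 11.87
eef_pos: [479.6, 153.9, 208.1]
tool_rot: [2.583, 0.013, 1.948]
force: [-5.2, -4.0, 11.9]
width: 57.1
```

```bash
python3 -m jog '[0,0,-5,0,40, 0,0,-15,0,40, 0,0,-40,0,40, 0,0,-80,0,40, 0,0,-110,0,40]'; python3 to.py 390 140 330; python3 - <<'E'
from h import *
im,_=grab('side','side2')
cv2.imwrite('pics/s2.png',cv2.resize(im[130:330,140:400],None,fx=3,fy=3,interpolation=cv2.INTER_CUBIC))
E
```

```text
clock: 12.28
eef_pos: [423.8, 133.3, 300.7]
tool_rot: [2.587, 0.011, 1.948]
force: [0.4, 0.0, -1.8]
width: 57.1
t 12.2833 tcp [423.8 133.3 300.7] rpy [148.2   0.6 111.6] F [ 0.4  0.  -1.8] w 57.1
q [ 0.267  0.67  -0.945  2.41   2.088  0.638 -2.026] toolz [ 0.493  0.185 -0.85 ] tooly [0.788 0.318 0.527]
shift [ 18.3  -9.1 -40.3] dist 45.17955906264903
```

View pics/s2.png

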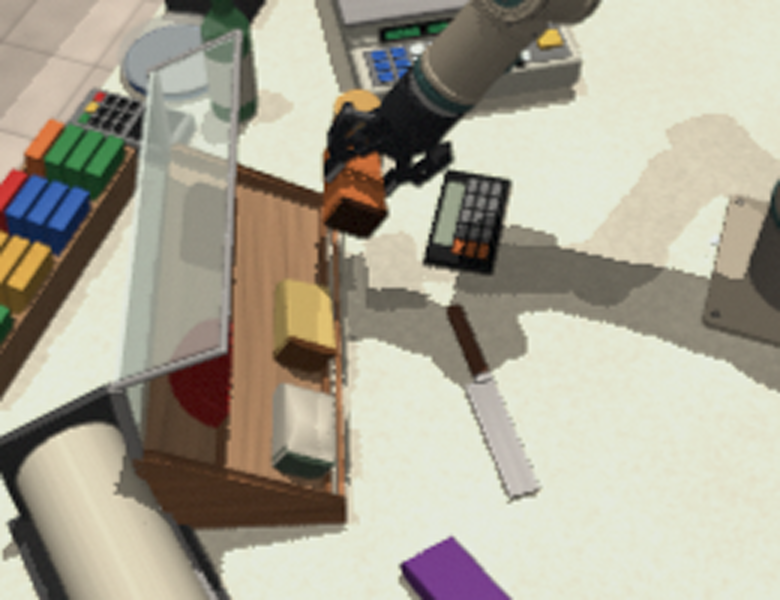

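```bash
cat > t5.py <<'E'
from arm import *
import sys
q0=np.array(eval(sys.argv[1]));h=np.array([.935,.355,0]);l=np.array([-.355,.935,0]);v=np.array([0,0,1.])
for wr in(400,):
 for dr in eval(sys.argv[2]):
  dw=41*(dr[0]*h+dr[1]*l+dr[2]*v);qq=np.clip(q0,lo+1e-6,hi-1e-6);L=[]
  for k in range(24):
    p,R=fk(qq);o=least_squares(err,qq,bounds=(lo,hi),args=(p+dw,R,wr),max_nfev=60);qq=np.clip(o.x,lo+1e-6,hi-1e-6)
    L.append(np.r_[fk(qq)[1][:2,2],fk(qq)[0][2]/1000].round(2))
  print(wr,dr,*L[3::4],fk(qq)[0].round(),qq.round(2))
E
OMP_NUM_THREADS=2 python3 t5.py "[.267,.67,-.945,2.41,2.088,.638,-2.026]" "[(-1,0,0),(-.95,0,-.3),(-.85,0,-.5),(-.95,.2,-.2),(-.95,-.2,-.2)]"
```

```text
400 (-1, 0, 0) [0.4  0.16 0.35] [0.3  0.14 0.41] [0.22 0.12 0.47] [0.17 0.15 0.49] [0.17 0.15 0.49] [0.16 0.15 0.49] [-209. -206.  494.] [ 1.54  0.04  0.78  2.18 -0.05  1.15  2.74]
400 (-0.95, 0, -0.3) [0.39 0.16 0.29] [0.26 0.13 0.28] [0.12 0.12 0.28] [-0.01  0.12  0.28] [-0.11  0.15  0.26] [-0.17  0.2   0.23] [ 190. -228.  231.] [ 1.54  1.   -1.25  2.47  1.08  0.94 -0.18]
400 (-0.85, 0, -0.5) [0.4  0.16 0.24] [0.28 0.14 0.17] [0.18 0.13 0.07] [ 0.12  0.13 -0.04] [ 0.1   0.14 -0.14] [ 0.1   0.14 -0.22] [  51.  -96. -220.] [ 1.6   2.1  -0.23  2.33  3.01  1.15 -1.  ]
400 (-0.95, 0.2, -0.2) [0.39 0.15 0.31] [0.28 0.09 0.33] [0.19 0.03 0.36] [ 0.15 -0.04  0.38] [ 0.15 -0.07  0.37] [ 0.15 -0.07  0.34] [-209.  229.  343.] [-1.88  0.39 -0.71  2.39  0.44  0.67 -2.59]
400 (-0.95, -0.2, -0.2) [0.4  0.17 0.3 ] [0.28 0.17 0.32] [0.21 0.2  0.32] [0.19 0.22 0.3 ] [0.19 0.22 0.27] [0.19 0.22 0.24] [ -96. -422.  236.] [ 2.51  1.07 -1.25  2.11  0.93  1.04  1.14]
```

```bash
cat > wd.py <<'E'
from h import *
from scipy.spatial.transform import Rotation as Ro
import sys
s=read_state();R=Ro.from_euler('xyz',s['tool_rot']).as_matrix()
a,b,c=[float(x) for x in sys.argv[1:4]];h=np.array([.935,.355,0]);l=np.array([-.355,.935,0]);v=np.array([0,0,1.])
d=a*h+b*l+c*v;d*=41.5/np.linalg.norm(d)
print('t',round(s['clock'],2),'tcp',s['eef_pos'].round(),'z',R[:,2].round(3),'q',s['qpos'].round(2),'F',s['force'].round(),'w',round(s['width'],1),'SHIFT',(R.T@d).round(0))
E
python3 wd.py -.95 .08 -.25
```

```text
t 12.33 tcp [422. 133. 304.] z [ 0.497  0.186 -0.848] q [ 0.27  0.66 -0.95  2.41  2.09  0.64 -2.03] F [-5. -1.  1.] w 56.8 SHIFT [  4. -39. -12.]
```

```bash
for i in 1 2 3 4; do python3 -m jog '[4,-39,-12,0,40]' >/dev/null;python3 wd.py -.95 .08 -.25; done
```

```text
t 12.42 tcp [413. 129. 297.] z [ 0.499  0.171 -0.85 ] q [ 0.34  0.75 -1.12  2.44  2.01  0.8  -1.96] F [ 1.  1. -6.] w 57.0 SHIFT [  4. -39. -12.]
t 12.5 tcp [398. 127. 294.] z [ 0.472  0.171 -0.865] q [ 0.39  0.82 -1.25  2.47  1.93  0.9  -1.9 ] F [-63. -13.  24.] w 56.6 SHIFT [  4. -40. -11.]
t 12.58 tcp [392. 123. 293.] z [ 0.441  0.159 -0.883] q [ 0.4   0.81 -1.24  2.47  1.88  0.87 -1.87] F [-1. -0. -4.] w 56.5 SHIFT [  4. -40.  -9.]
t 12.67 tcp [384. 125. 300.] z [ 0.418  0.161 -0.894] q [ 0.4   0.78 -1.24  2.47  1.83  0.83 -1.84] F [-0.  1. -3.] w 56.7 SHIFT [  4. -40.  -8.]
```

```bash
for i in 1 2 3 4; do python3 -m jog '[4,-40,-8,0,40]' >/dev/null;python3 wd.py -.95 .08 -.3; done
```

```text
t 12.75 tcp [377. 125. 304.] z [ 0.396  0.155 -0.905] q [ 0.4   0.75 -1.25  2.47  1.78  0.8  -1.81] F [ 1.  0. -2.] w 56.7 SHIFT [  4. -41.  -5.]
t 12.83 tcp [370. 124. 308.] z [ 0.371  0.146 -0.917] q [ 0.4   0.73 -1.25  2.47  1.72  0.77 -1.78] F [ 0.  0. -4.] w 57.2 SHIFT [  4. -41.  -4.]
t 12.92 tcp [362. 123. 314.] z [ 0.346  0.138 -0.928] q [ 0.41  0.7  -1.25  2.47  1.65  0.74 -1.73] F [-0. -0. -3.] w 57.5 SHIFT [  4. -41.  -3.]
t 13.0 tcp [354. 122. 321.] z [ 0.322  0.13  -0.938] q [ 0.41  0.66 -1.25  2.47  1.58  0.7  -1.68] F [-1. -0. -3.] w 57.2 SHIFT [  4. -41.  -2.]
```

```bash
for i in 1 2 3 4 5; do python3 -m jog '[5,-41,2,0,40]' >/dev/null;python3 wd.py -.95 .1 -.35; done
```

```text
t 13.08 tcp [348. 123. 321.] z [ 0.299  0.121 -0.947] q [ 0.41  0.65 -1.25  2.47  1.53  0.7  -1.65] F [ 1.  0. -3.] w 56.7 SHIFT [  5. -41.   1.]
t 13.17 tcp [341. 124. 320.] z [ 0.272  0.111 -0.956] q [ 0.4   0.65 -1.25  2.47  1.48  0.69 -1.62] F [-0.  0. -4.] w 57.0 SHIFT [  5. -41.   2.]
t 13.25 tcp [334. 126. 322.] z [ 0.246  0.102 -0.964] q [ 0.39  0.64 -1.25  2.47  1.42  0.69 -1.59] F [-0. -0. -3.] w 56.6 SHIFT [  5. -41.   3.]
t 13.33 tcp [326. 128. 324.] z [ 0.22   0.092 -0.971] q [ 0.38  0.62 -1.25  2.47  1.36  0.68 -1.55] F [-0.  0. -3.] w 56.8 SHIFT [  5. -41.   5.]
t 13.42 tcp [317. 130. 328.] z [ 0.195  0.082 -0.977] q [ 0.37  0.6  -1.25  2.47  1.28  0.67 -1.51] F [-1.  0. -3.] w 56.9 SHIFT [  5. -41.   6.]
```

Working as a steady 0.026 rad per row. Continue.

```bash
for i in 1 2 3 4 5 6; do python3 -m jog '[5,-41,8,0,40]' >/dev/null;python3 wd.py -.95 .1 -.35; done
```

```text
t 13.5 tcp [310. 133. 329.] z [ 0.171  0.071 -0.983] q [ 0.35  0.59 -1.25  2.47  1.23  0.67 -1.48] F [-0. -0. -2.] w 56.6 SHIFT [  5. -41.   7.]
t 13.58 tcp [302. 137. 329.] z [ 0.145  0.059 -0.988] q [ 0.33  0.58 -1.25  2.47  1.18  0.67 -1.46] F [ 0.  1. -3.] w 56.9 SHIFT [  5. -40.   8.]
t 13.67 tcp [293. 141. 331.] z [ 0.12   0.048 -0.992] q [ 0.31  0.57 -1.25  2.47  1.12  0.67 -1.44] F [ 0. -0. -3.] w 56.9 SHIFT [  5. -40.   9.]
t 13.75 tcp [283. 145. 334.] z [ 0.096  0.035 -0.995] q [ 0.29  0.55 -1.25  2.47  1.05  0.67 -1.41] F [ 0. -0. -3.] w 57.0 SHIFT [  5. -40.  10.]
t 13.83 tcp [272. 151. 339.] z [ 0.074  0.023 -0.997] q [ 0.27  0.53 -1.25  2.47  0.98  0.67 -1.38] F [-0.  0. -4.] w 57.1 SHIFT [  5. -40.  11.]
t 13.92 tcp [259. 156. 345.] z [ 0.052  0.01  -0.999] q [ 0.24  0.5  -1.25  2.47  0.9   0.67 -1.34] F [ 0.  0. -3.] w 57.0 SHIFT [  5. -39.  12.]
```

```bash
for i in 1 2; do python3 -m jog '[0,-39,14,0,40]' >/dev/null;python3 wd.py -.95 .1 -.35; done
```

```text
t 14.0 tcp [250. 160. 347.] z [ 0.032 -0.003 -0.999] q [ 0.22  0.49 -1.25  2.47  0.85  0.68 -1.32] F [ 1. -0. -3.] w 56.6 SHIFT [  5. -39.  13.]
t 14.08 tcp [240. 163. 350.] z [ 0.011 -0.018 -1.   ] q [ 0.2   0.47 -1.25  2.47  0.79  0.69 -1.3 ] F [ 1. -0. -3.] w 56.7 SHIFT [  5. -39.  14.]
```

```bash
cat > t6.py <<'E'
from pl import *
# in-hand pose of piece from pick
Rg=Ro.from_euler('xyz',[2.583,.013,1.948]).as_matrix();o=Rg.T@(slope(34,PY['amber'],0)-np.array([479.6,153.9,208.1]));print('origin in tool',o.round(1))
s,R=st();q=np.clip(s['qpos'],lo+1e-6,hi-1e-6)
def show(q):
    p,_,e,w=fk(q,True);print(q.round(2),'tcp',p.round(),'elbow',e.round(),'wrist',w.round())
show(q)
for turn in(0,90,-90,-60,60,120):
    p=np.array([531,-330,119+o[2]+80]);q=np.clip(s['qpos'],lo+1e-6,hi-1e-6)
    for f in np.linspace(.1,1,10):
        q=np.clip(least_squares(err,q,bounds=(lo,hi),args=(s['eef_pos']+f*(p-s['eef_pos']),R@Rz(np.radians(turn)*f))).x,lo+1e-6,hi-1e-6)
    print(turn,np.abs(err(q,p,R@Rz(np.radians(turn)))).max().round(1));show(q)
E
python3 t6.py
```

```text
origin in tool [ -1.3  -1.3 183.3]
[ 0.2   0.47 -1.25  2.47  0.79  0.69 -1.3 ] tcp [240. 163. 350.] elbow [248. -61. 825.] wrist [238. 166. 517.]
0 0.0
[ 1.01  0.75 -0.88  1.61  0.66  1.08  0.32] tcp [ 531. -330.  382.] elbow [ 195. -330.  735.] wrist [ 529. -327.  550.]
90 0.0
[ 0.95  0.72 -0.77  1.61  0.58  1.03 -1.18] tcp [ 531. -330.  382.] elbow [ 204. -306.  749.] wrist [ 529. -327.  550.]
-90 0.0
[ 1.09  0.83 -1.07  1.61  0.79  1.17  1.79] tcp [ 531. -330.  382.] elbow [ 183. -370.  705.] wrist [ 529. -327.  550.]
-60 0.0
[ 1.05  0.79 -0.99  1.61  0.73  1.13  1.31] tcp [ 531. -330.  382.] elbow [ 187. -352.  720.] wrist [ 529. -327.  550.]
60 0.0
[ 0.84  0.66 -0.55  1.61  0.42  0.97 -0.52] tcp [ 531. -330.  382.] elbow [ 222. -263.  768.] wrist [ 529. -327.  550.]
120 0.0
[ 0.68  0.62 -0.28  1.62  0.22  0.91 -1.39] tcp [ 531. -330.  382.] elbow [ 247. -213.  782.] wrist [ 529. -327.  550.]
```

```bash
cat > gt.py <<'E'
from pl import *
# gt.py x y z turn
a=[float(v) for v in sys.argv[1:]];s,R=st();d=R.T@(np.array(a[:3])-s['eef_pos'])
print('t',round(s['clock'],2),'tcp',s['eef_pos'].round(1),'z',R[:,2].round(3),'xaz',np.degrees(np.arctan2(R[1,0],R[0,0])).round(1),'q',s['qpos'].round(2),'F',s['force'].round(1),'w',round(s['width'],1),'SHIFT',d.round(1))
E
python3 gt.py 532.5 -330.5 370
```

```text
t 14.08 tcp [239.9 162.5 349.9] z [ 0.011 -0.018 -1.   ] xaz 111.9 q [ 0.2   0.47 -1.25  2.47  0.79  0.69 -1.3 ] F [ 0.7 -0.1 -2.9] w 56.7 SHIFT [-566.9   87.7   -8. ]
```

```bash
python3 -m jog '[-40,6,-10,7,40, -80,12,-20,14,40, -120,18,-20,21,40, -160,24,-20,28,40, -200,30,-20,35,40, -240,36,-20,42,40, -280,43,-20,49,40, -320,50,-20,56,40, -360,56,-20,63,40, -400,62,-20,70,40, -440,68,-15,77,40, -480,74,-10,84,40, -520,80,-8,90,40, -550,86,-8,90,40, -567,88,-8,90,40, -567,88,-8,90,40, -567,88,-8,90,40]'; python3 gt.py 532.5 -330.5 305
```

```text
clock: 15.5
eef_pos: [532.9, -330.7, 368.1]
tool_rot: [3.124, -0.002, 0.381]
force: [-0.7, 1.3, -2.5]
width: 57.1
t 15.5 tcp [ 532.9 -330.7  368.1] z [ 0.009 -0.016 -1.   ] xaz 21.8 q [ 0.94  0.73 -0.75  1.62  0.58  1.01 -1.18] F [-0.7  1.3 -2.5] w 57.1 SHIFT [-0.4 -1.5 63.1]
```

```bash
python3 - <<'E'
from h import *
im,_=grab('side','side3')
cv2.imwrite('pics/s3.png',cv2.resize(im[50:180,200:380],None,fx=4,fy=4,interpolation=cv2.INTER_CUBIC))
E
```

```text
(no output)
```

View pics/s3.png

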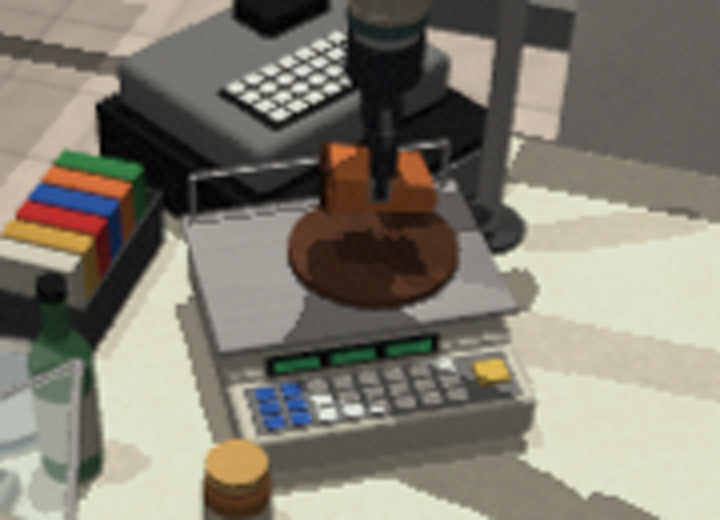

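```bash
python3 -m jog '[0,-1,30,0,40, 0,-1,50,0,40, 0,-1,58,0,40, 0,-1,60,0,40, 0,-1,60,0,40]'; python3 -m jog '[0,0,1,0,40, 0,0,2,0,40, 0,0,3,0,40]'
```

```text
clock: 15.97
eef_pos: [533.6, -329.8, 308.7]
tool_rot: [3.123, -0.003, 0.383]
force: [-0.0, 0.0, -3.2]
width: 57.0
clock: 16.22
eef_pos: [534.1, -330.7, 306.6]
tool_rot: [3.121, -0.004, 0.382]
force: [-0.9, -0.2, -3.2]
width: 56.7
```

```bash
for i in 1 2 3; do python3 -m jog '[0,0,1,0,40, 0,0,2,0,40]' | sed -n 1,4p; done
```

```text
clock: 16.38
eef_pos: [534.4, -330.5, 305.1]
tool_rot: [3.121, -0.005, 0.382]
force: [-1.6, 1.9, 9.6]
clock: 16.55
eef_pos: [534.5, -330.2, 304.8]
tool_rot: [3.12, -0.004, 0.382]
force: [-7.3, 4.4, 23.3]
clock: 16.72
eef_pos: [534.6, -330.0, 304.5]
tool_rot: [3.119, -0.004, 0.382]
force: [-10.6, 5.5, 34.2]
```

```bash
python3 -m jog '[0,0,-3,0,40]' | sed -n 2,4p;  python3 -m jog '[0,0,0,0,62, 0,0,0,0,70, 0,0,-1,0,85, 0,0,-3,0,85, 0,0,-20,0,85, 0,0,-50,0,85, 0,0,-90,0,85, 0,0,-100,0,85]'; python3 - <<'E'
from h import *
im,_=grab('side','side4');grab('top','top4')
cv2.imwrite('pics/s4.png',cv2.resize(im[50:180,200:380],None,fx=4,fy=4,interpolation=cv2.INTER_CUBIC))
E
```

```text
eef_pos: [534.3, -330.3, 305.3]
tool_rot: [3.12, -0.004, 0.382]
force: [-0.9, -0.2, -2.4]
clock: 17.47
eef_pos: [534.5, -328.8, 407.9]
tool_rot: [3.117, -0.009, 0.382]
force: [1.6, -0.4, 1.5]
width: 85.5
```

View pics/s4.png

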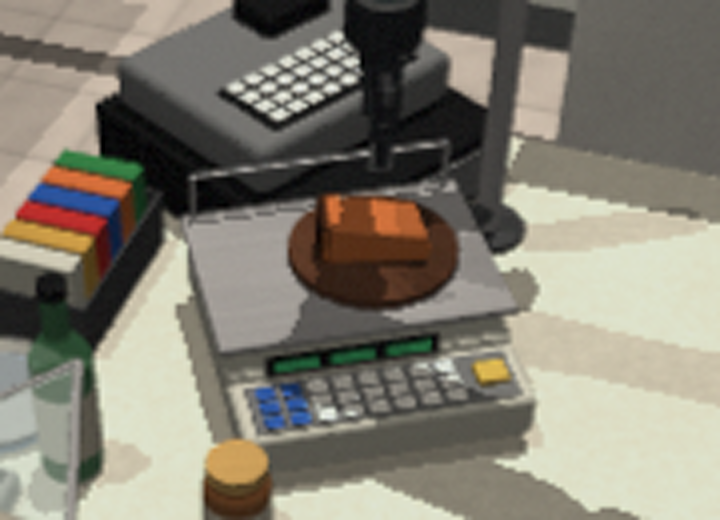

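```bash
python3 gt.py 735 385 600
```

```text
t 17.57 tcp [ 533.8 -329.   405.5] z [ 0.015 -0.019 -1.   ] xaz 21.9 q [ 0.95  0.69 -0.78  1.58  0.55  1.07 -1.16] F [ 0.3 -0.4 -0.2] w 84.9 SHIFT [ 453.9 -583.2 -204.9]
```

```bash
python3 -m jog '[15,-20,-32,0,85, 35,-45,-60,0,85, 55,-72,-85,0,85, 78,-102,-105,0,85, 102,-134,-120,0,85, 126,-166,-135,0,85, 150,-198,-150,0,85, 175,-230,-165,0,85, 200,-262,-175,0,85, 225,-294,-185,0,85, 250,-326,-195,0,85, 275,-358,-200,0,85, 300,-390,-203,0,85, 325,-422,-205,0,85, 350,-454,-205,0,85, 375,-486,-205,0,85, 400,-518,-205,0,85, 425,-550,-205,0,85, 450,-580,-205,0,85, 454,-583,-205,0,85]'; python3 wd.py .8 .1 .6
```

```text
clock: 19.23
eef_pos: [733.9, 388.9, 593.1]
tool_rot: [3.119, 0.001, 0.387]
force: [32.4, 13.3, 63.2]
width: 84.8
t 19.23 tcp [734. 389. 593.] z [ 0.008 -0.021 -1.   ] q [-0.47  1.02 -0.7   0.18  0.66  1.98 -1.77] F [32. 13. 63.] w 84.8 SHIFT [ 33.  -3. -25.]
```

```bash
for i in 1 2 3 4; do python3 -m jog '[29,0,-29,0,85]' >/dev/null; python3 wd.py .8 .1 .6; done
```

```text
t 19.32 tcp [731. 393. 595.] z [ 0.017 -0.021 -1.   ] q [-0.46  1.02 -0.8   0.2   0.76  1.98 -1.77] F [ 0.  3. -4.] w 85.0 SHIFT [ 33.  -2. -25.]
t 19.4 tcp [731. 383. 617.] z [ 0.048 -0.001 -0.999] q [-0.45  1.   -0.9   0.19  0.85  1.98 -1.78] F [-0. -2.  1.] w 84.8 SHIFT [ 34.  -3. -23.]
t 19.48 tcp [729. 376. 636.] z [ 0.076  0.014 -0.997] q [-0.43  0.98 -0.99  0.19  0.94  1.98 -1.78] F [ 0. -1.  0.] w 84.8 SHIFT [ 35.  -3. -22.]
t 19.57 tcp [726. 371. 652.] z [ 0.1    0.027 -0.995] q [-0.42  0.97 -1.07  0.19  1.01  1.98 -1.78] F [ 1.  1. -0.] w 85.3 SHIFT [ 35.  -3. -21.]
```

```bash
for i in 1 2 3 4 5; do python3 -m jog '[31,0,-27,0,85]' >/dev/null; python3 wd.py .8 .1 .6; done
```

```text
t 19.65 tcp [724. 367. 666.] z [ 0.125  0.039 -0.991] q [-0.41  0.96 -1.18  0.19  1.12  1.98 -1.78] F [ 0. -0. -0.] w 85.1 SHIFT [ 36.  -3. -20.]
t 19.73 tcp [722. 363. 679.] z [ 0.146  0.048 -0.988] q [-0.41  0.94 -1.25  0.19  1.18  1.98 -1.78] F [-18.  34.   1.] w 85.1 SHIFT [ 37.  -3. -19.]
t 19.82 tcp [717. 358. 694.] z [ 0.163  0.053 -0.985] q [-0.4   0.93 -1.24  0.19  1.18  1.98 -1.78] F [ 1. -1. -0.] w 84.9 SHIFT [ 37.  -3. -19.]
t 19.9 tcp [710. 354. 710.] z [ 0.179  0.064 -0.982] q [-0.4   0.91 -1.25  0.19  1.18  1.98 -1.78] F [0. 0. 0.] w 84.6 SHIFT [ 37.  -3. -18.]
t 19.98 tcp [704. 350. 726.] z [ 0.197  0.072 -0.978] q [-0.4   0.89 -1.25  0.19  1.18  1.98 -1.77] F [-1.  0.  1.] w 84.9 SHIFT [ 38.  -3. -17.]
```

```bash
for i in 1 2 3; do python3 -m jog '[27,0,-31,0,85]' >/dev/null; python3 wd.py .8 .1 .6; done; for i in 1 2 3; do python3 -m jog '[22,0,-35,0,85]' >/dev/null; python3 wd.py .8 .1 .6; done
```

```text
t 20.07 tcp [696. 345. 744.] z [ 0.217  0.081 -0.973] q [-0.4   0.86 -1.25  0.19  1.17  1.98 -1.77] F [ 1.  0. -1.] w 85.2 SHIFT [ 38.  -3. -16.]
t 20.15 tcp [688. 339. 762.] z [ 0.238  0.09  -0.967] q [-0.4   0.84 -1.25  0.19  1.17  1.98 -1.77] F [-0. -1. -1.] w 85.0 SHIFT [ 38.  -3. -16.]
t 20.23 tcp [680. 334. 779.] z [ 0.258  0.099 -0.961] q [-0.39  0.82 -1.25  0.19  1.17  1.98 -1.77] F [ 0.  0. -0.] w 85.1 SHIFT [ 39.  -3. -15.]
t 20.32 tcp [669. 328. 799.] z [ 0.277  0.108 -0.955] q [-0.39  0.79 -1.21  0.19  1.14  1.98 -1.76] F [ 0.  1. -0.] w 84.8 SHIFT [ 39.  -3. -14.]
t 20.4 tcp [657. 321. 819.] z [ 0.298  0.118 -0.947] q [-0.39  0.76 -1.18  0.19  1.1   1.98 -1.76] F [ 0. -0.  0.] w 84.6 SHIFT [ 39.  -3. -13.]
t 20.48 tcp [645. 314. 838.] z [ 0.318  0.127 -0.94 ] q [-0.39  0.73 -1.15  0.19  1.07  1.98 -1.76] F [ 0. -0. -1.] w 85.1 SHIFT [ 40.  -3. -12.]
```

```bash
for i in 1 2 3 4 5 6 7; do python3 -m jog '[27,-2,-31,0,85]' >/dev/null; python3 wd.py .8 .1 .6; done
```

```text
t 20.57 tcp [635. 310. 854.] z [ 0.341  0.136 -0.93 ] q [-0.39  0.71 -1.19  0.18  1.11  1.98 -1.76] F [ 0. -2.  1.] w 85.0 SHIFT [ 40.  -3. -11.]
t 20.65 tcp [626. 307. 869.] z [ 0.362  0.146 -0.921] q [-0.39  0.69 -1.24  0.18  1.16  1.98 -1.76] F [ 0. -1.  1.] w 84.8 SHIFT [ 40.  -3. -10.]
t 20.73 tcp [615. 303. 883.] z [ 0.379  0.155 -0.912] q [-0.39  0.67 -1.25  0.19  1.16  1.98 -1.76] F [ 1.  0. -0.] w 84.9 SHIFT [40. -3. -9.]
t 20.82 tcp [604. 299. 898.] z [ 0.397  0.163 -0.903] q [-0.39  0.65 -1.25  0.19  1.16  1.98 -1.76] F [-0. -0. -0.] w 85.1 SHIFT [41. -3. -8.]
t 20.9 tcp [592. 295. 913.] z [ 0.415  0.171 -0.894] q [-0.39  0.63 -1.25  0.19  1.16  1.98 -1.76] F [ 0. -0.  1.] w 84.7 SHIFT [41. -3. -7.]
t 20.98 tcp [580. 290. 927.] z [ 0.433  0.179 -0.883] q [-0.39  0.61 -1.25  0.19  1.16  1.98 -1.76] F [-1.  0.  0.] w 85.0 SHIFT [41. -3. -6.]
t 21.07 tcp [567. 285. 941.] z [ 0.451  0.187 -0.873] q [-0.39  0.58 -1.25  0.19  1.16  1.98 -1.77] F [-0.  1.  0.] w 85.0 SHIFT [41. -3. -5.]
```

```bash
python3 pl.py yellow 90
```

```text
tipz [519.2 295.   62.4]
t 21.07 tcp [567.4 285.4 941.1] z [ 0.451  0.187 -0.873] y [ 0.377 -0.926 -0.003] q [-0.39  0.58 -1.25  0.19  1.16  1.98 -1.77] F [-0.5  0.6  0.4] w 85.0
  shift [-464.7  -24.1  489.1] turn -90.1 len 675.0
  qend [ 0.02  0.76 -1.02  2.31  1.86  0.8  -2.01]
t 21.07 tcp [567.4 285.4 941.1] z [ 0.451  0.187 -0.873] y [ 0.377 -0.926 -0.003] q [-0.39  0.58 -1.25  0.19  1.16  1.98 -1.77] F [-0.5  0.6  0.4] w 85.0
  shift [-464.7  -24.1  489.1] turn 89.9 len 675.0
```

```bash
python3 -m jog '[-22,0,15,-4,85, -52,0,35,-10,85, -85,-2,55,-16,85, -118,-4,78,-22,85, -151,-6,102,-28,85, -184,-8,126,-34,85, -217,-10,150,-40,85, -250,-12,174,-46,85, -283,-14,198,-52,85, -316,-16,222,-58,85, -349,-18,246,-64,85, -382,-20,270,-70,85, -415,-22,296,-76,85, -445,-24,324,-82,85, -462,-24,360,-88,85, -465,-24,400,-90,85, -465,-24,440,-90,85, -465,-24,470,-90,85, -465,-24,470,-90,85]'; python3 pl.py yellow 10 | head -4
```

```text
clock: 22.65
eef_pos: [384.8, 237.3, 337.1]
tool_rot: [2.631, -0.0, 1.956]
force: [1.3, -0.8, -0.1]
width: 85.5
tipz [519.2 295.   62.4]
t 22.65 tcp [384.8 237.3 337.1] z [ 0.453  0.184 -0.873] y [0.808 0.328 0.488] q [-0.11  0.51 -0.78  2.34  1.76  0.53 -1.99] F [ 1.3 -0.8 -0.1] w 85.5
  shift [  2.8  -6.5 133.1] turn -0.1 len 133.0
  qend [-0.16  0.84 -0.71  2.25  2.11  0.7  -2.21]
```

```bash
python3 -m jog '[1,-2,38,0,85, 2,-5,76,0,85, 3,-6,105,0,85, 3,-6,125,0,85, 3,-6,137,0,85, 3,-6,142,0,85, 3,-6,142,0,85]'; python3 pl.py yellow 0|head -3;
```

```text
clock: 23.23
eef_pos: [442.8, 263.6, 209.3]
tool_rot: [2.636, -0.001, 1.955]
force: [-0.3, 0.2, 0.6]
width: 85.0
tipz [519.2 295.   62.4]
t 23.23 tcp [442.8 263.6 209.3] z [ 0.449  0.183 -0.875] y [0.812 0.327 0.484] q [-0.14  0.88 -0.75  2.25  2.11  0.74 -2.2 ] F [-0.3  0.2  0.6] w 85.0
  shift [0.3 1.2 0.5] turn -0.2 len 1.0
```

```bash
python3 -m jog '[0,1,0,0,60, 0,1,0,0,45, 0,1,0,0,40, 0,1,0,0,40, 0,1,0,0,40, 0,1,0,0,40]'; python3 gt.py 0 0 0
```

```text
clock: 23.73
eef_pos: [442.6, 263.9, 211.8]
tool_rot: [2.634, -0.001, 1.957]
force: [-3.2, -2.7, 6.1]
width: 57.1
t 23.73 tcp [442.6 263.9 211.8] z [ 0.45   0.184 -0.874] xaz 112.1 q [-0.14  0.87 -0.75  2.25  2.11  0.74 -2.2 ] F [-3.2 -2.7  6.1] w 57.1 SHIFT [ -78.2 -548.   -62.5]
```

```bash
python3 -m jog '[0,0,-5,0,40, 0,0,-15,0,40, 0,0,-40,0,40, 0,0,-75,0,40, 0,-10,-100,0,40]'|tail -2; python3 wd.py -.95 .08 -.25;python3 - <<'E'
from h import *
im,_=grab('side','side5')
cv2.imwrite('pics/s5.png',cv2.resize(im[130:330,140:400],None,fx=3,fy=3,interpolation=cv2.INTER_CUBIC))
E
```

```text
force: [0.8, 1.7, -1.8]
width: 57.1
t 24.15 tcp [390. 243. 296.] z [ 0.452  0.185 -0.873] q [-0.12  0.64 -0.8   2.36  1.93  0.63 -2.15] F [ 1.  2. -2.] w 57.1 SHIFT [  4. -40. -10.]
```

View pics/s5.png

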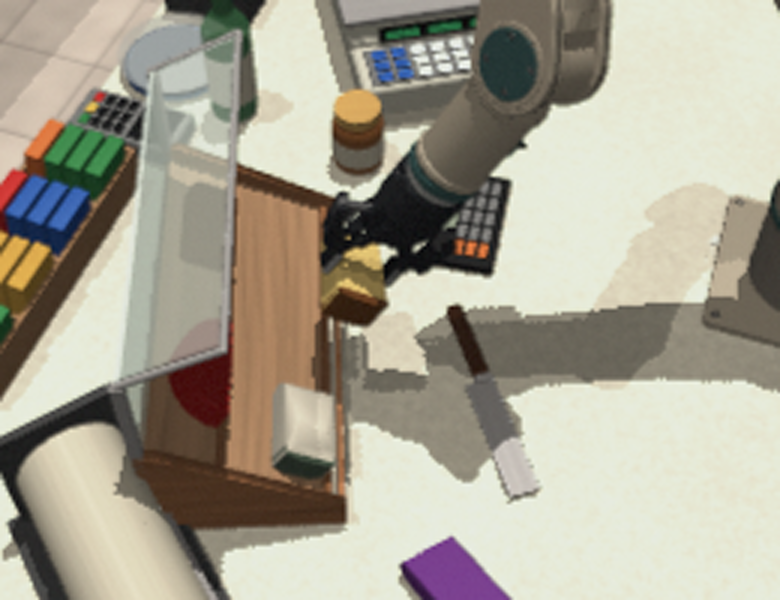

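```bash
for i in 1 2 3 4 5; do python3 -m jog '[4,-40,-8,0,40]' >/dev/null;python3 wd.py -.95 .08 -.3; done
```

```text
t 24.28 tcp [357. 234. 285.] z [ 0.464  0.186 -0.866] q [-0.14  0.66 -0.85  2.45  2.02  0.74 -2.31] F [ 1.  0. -4.] w 57.0 SHIFT [  4. -40.  -9.]
t 24.37 tcp [344. 237. 277.] z [ 0.45   0.176 -0.876] q [-0.08  0.76 -1.03  2.47  1.93  0.89 -2.25] F [-2.  2. -6.] w 56.5 SHIFT [  4. -40.  -8.]
t 24.45 tcp [332. 244. 273.] z [ 0.435  0.162 -0.886] q [-0.03  0.87 -1.22  2.47  1.83  1.07 -2.19] F [-1.  2. -4.] w 56.7 SHIFT [  4. -41.  -7.]
t 24.53 tcp [318. 253. 267.] z [ 0.41   0.139 -0.901] q [-0.07  0.9  -1.25  2.47  1.77  1.12 -2.21] F [-1.  2. -3.] w 56.8 SHIFT [  4. -41.  -6.]
t 24.62 tcp [300. 265. 266.] z [ 0.394  0.123 -0.911] q [-0.14  0.9  -1.24  2.47  1.72  1.13 -2.25] F [ 0.  0. -3.] w 56.7 SHIFT [  4. -41.  -5.]
```

```bash
python3 gt.py 390 90 315
```

```text
t 24.62 tcp [300.1 264.8 265.7] z [ 0.394  0.123 -0.911] xaz 111.0 q [-0.14  0.9  -1.24  2.47  1.72  1.13 -2.25] F [ 0.2  0.3 -2.6] w 56.7 SHIFT [-196.8   37.3  -31. ]
```

```bash
python3 -m jog '[-35,10,-15,0,40, -75,18,-25,0,40, -115,26,-31,0,40, -155,32,-31,0,40, -190,37,-31,0,40, -197,37,-31,0,40]'|tail -2; python3 wd.py -.95 -.05 -.3; for i in 1 2 3; do python3 -m jog '[0,-41,-5,0,40]' >/dev/null;python3 wd.py -.95 -.05 -.3; done
```

```text
force: [0.3, -1.3, -2.4]
width: 56.9
t 25.12 tcp [392.  86. 317.] z [ 0.401  0.12  -0.908] q [ 0.51  0.7  -1.22  2.44  1.72  0.73 -1.66] F [ 0. -1. -2.] w 56.9 SHIFT [ -2. -41.  -5.]
t 25.2 tcp [381.  80. 316.] z [ 0.383  0.124 -0.916] q [ 0.54  0.7  -1.24  2.46  1.7   0.72 -1.65] F [ 0.  1. -2.] w 56.7 SHIFT [ -2. -41.  -4.]
t 25.28 tcp [373.  72. 318.] z [ 0.352  0.122 -0.928] q [ 0.57  0.68 -1.25  2.47  1.64  0.68 -1.58] F [-1.  0. -2.] w 56.8 SHIFT [ -1. -41.  -3.]
t 25.37 tcp [367.  62. 322.] z [ 0.325  0.119 -0.938] q [ 0.61  0.65 -1.25  2.47  1.57  0.64 -1.5 ] F [-1. -1. -4.] w 56.8 SHIFT [ -1. -41.  -2.]
```

```bash
for i in 1 2 3 4 5; do python3 -m jog '[4,-41,1,0,40]' >/dev/null;python3 wd.py -.95 .1 -.33; done
```

```text
t 25.45 tcp [362.  55. 323.] z [ 0.3    0.114 -0.947] q [ 0.63  0.64 -1.25  2.47  1.52  0.63 -1.43] F [ 1. -0. -2.] w 56.5 SHIFT [  5. -41.   0.]
t 25.53 tcp [357.  47. 323.] z [ 0.272  0.112 -0.956] q [ 0.65  0.63 -1.25  2.47  1.45  0.61 -1.36] F [ 1. -1. -4.] w 56.9 SHIFT [  5. -41.   1.]
t 25.62 tcp [351.  39. 326.] z [ 0.245  0.11  -0.963] q [ 0.69  0.62 -1.25  2.47  1.38  0.59 -1.27] F [-1. -0. -3.] w 56.6 SHIFT [  5. -41.   3.]
t 25.7 tcp [344.  29. 329.] z [ 0.219  0.109 -0.97 ] q [ 0.72  0.6  -1.25  2.47  1.3   0.57 -1.17] F [-0. -0. -3.] w 56.5 SHIFT [  5. -41.   4.]
t 25.78 tcp [336.  18. 334.] z [ 0.193  0.108 -0.975] q [ 0.77  0.57 -1.25  2.47  1.2   0.54 -1.04] F [-1. -1. -4.] w 56.8 SHIFT [  5. -41.   5.]
```

```bash
python3 gt.py 265 215 330
```

```text
t 25.78 tcp [336.4  17.7 334. ] z [ 0.193  0.108 -0.975] xaz 112.5 q [ 0.77  0.57 -1.25  2.47  1.2   0.54 -1.04] F [-0.8 -0.7 -3.6] w 56.8 SHIFT [209.5   7.1  11.5]
```

```bash
python3 -m jog '[40,4,2,0,40, 80,7,4,0,40, 120,7,7,0,40, 160,7,9,0,40, 200,7,11,0,40, 210,7,11,0,40]'|tail -2; python3 wd.py -.95 -.05 -.3; for i in 1 2 3; do python3 -m jog '[-8,-40,5,0,40]' >/dev/null;python3 wd.py -.95 -.2 -.3; done
```

```text
force: [0.7, 0.8, -3.4]
width: 56.9
t 26.28 tcp [263. 222. 331.] z [ 0.193  0.116 -0.974] q [ 0.04  0.59 -1.25  2.46  1.29  0.7  -1.82] F [ 1.  1. -3.] w 56.9 SHIFT [ -1. -41.   3.]
t 26.37 tcp [256. 219. 334.] z [ 0.172  0.094 -0.981] q [ 0.04  0.57 -1.25  2.47  1.22  0.7  -1.78] F [ 0. -2. -3.] w 56.9 SHIFT [ -7. -41.   4.]
t 26.45 tcp [247. 216. 337.] z [ 0.152  0.072 -0.986] q [ 0.03  0.55 -1.25  2.47  1.15  0.69 -1.73] F [ 1. -1. -3.] w 56.6 SHIFT [ -7. -41.   5.]
t 26.53 tcp [237. 214. 342.] z [ 0.132  0.054 -0.99 ] q [ 0.02  0.52 -1.25  2.47  1.07  0.68 -1.68] F [-0. -0. -2.] w 56.5 SHIFT [ -7. -40.   7.]
```

```bash
python3 - <<'E'
from h import *
im,_=grab('top','top6')
cv2.imwrite('pics/t6.png',cv2.resize(im[130:260,290:450],None,fx=4.5,fy=4.5,interpolation=cv2.INTER_CUBIC))
im,_=grab('side','side6')
cv2.imwrite('pics/s6.png',cv2.resize(im[60:170,230:350],None,fx=5,fy=5,interpolation=cv2.INTER_CUBIC))
E
```

```text
(no output)
```

View pics/t6.png

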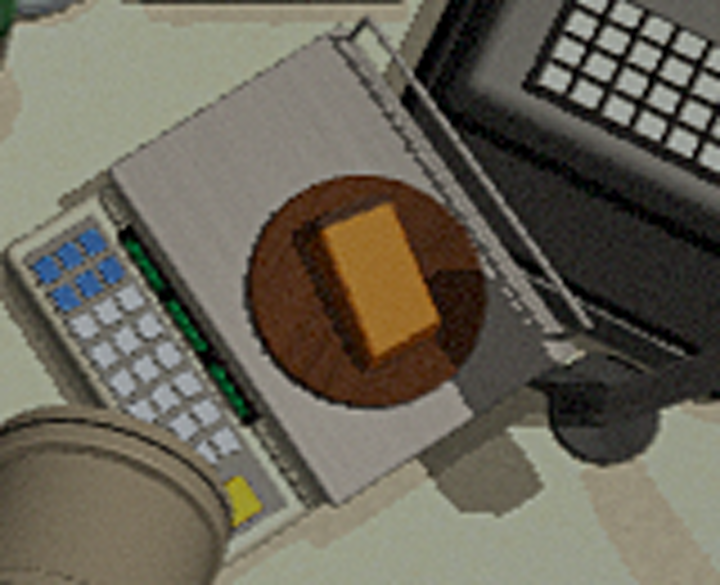

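View pics/s6.png

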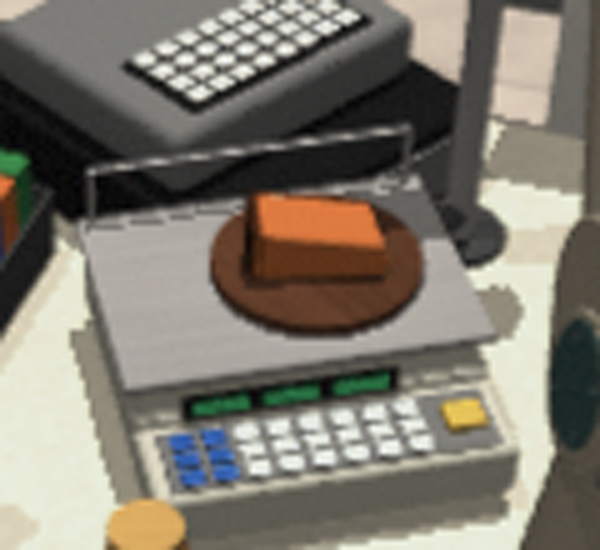

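```bash
python3 - <<'E'
from m2 import *
f=lambda x,y,z:ray('top',290+x/4.5,130+y/4.5,z)
C=[f(322,228,165),f(393,203,165),f(440,333,150),f(373,362,150)]
for c in C:print(c.round(1))
a=(C[0]+C[1])/2;b=(C[2]+C[3])/2;print('centre',(a+b)/2,'az',np.degrees(np.arctan2(*(a-b)[[1,0]])),np.linalg.norm((a-b)[:2]),np.linalg.norm(C[0]-C[1]))
# ellipse of board: left 247, right 488, top 176, bottom 408
print('board',(f(247,290,119)+f(488,290,119))/2,(f(368,176,119)+f(368,408,119))/2)
im=cv2.imread('pics/top6.png')
E
python3 gt.py 533 -330 420
```

```text
[ 566.5 -290.4  165. ]
[ 585.3 -343.7  165. ]
[ 490.5 -376.9  150. ]
[ 469.  -326.4  150. ]
centre [ 527.81700811 -334.35026521  157.5       ] az 19.822285787476563 102.19333806969453 56.54042025153311
board [ 529.11006372 -334.28581154  119.        ] [ 528.62269001 -334.64191228  119.        ]
t 26.63 tcp [237.5 214.4 343. ] z [ 0.136  0.055 -0.989] xaz 112.3 q [ 0.02  0.52 -1.25  2.47  1.07  0.68 -1.69] F [ 0.8  0.1 -2.3] w 56.7 SHIFT [-615.8   77.9  -66.3]
```

```bash
cat > pp.py <<'E'
from pl import *
# pp.py piece TCPgrip(3) rpy(3) P(3) turn standoff
a=[float(v) for v in sys.argv[2:]];g=np.array(a[:3]);Rg=Ro.from_euler('xyz',a[3:6]).as_matrix();P=np.array(a[6:9]);turn=a[9];so=a[10]
o=Rg.T@(slope(34,{'amber':-125,'yellow':-5,'white':123.}[sys.argv[1]],0)-g);o[2]+=2.7
s,R=st();Rn=R@Rz(np.radians(turn));t=P-Rn@o-Rn[:,2]*so
print('o',o.round(1),'rind az',np.degrees(np.arctan2(Rn[1,0],Rn[0,0])).round(1),'bottom now',(s['eef_pos']+R@o).round(1),'TCP target',t.round(1))
plan(t)
E
python3 pp.py yellow 442.6 263.9 211.8 2.634 -.001 1.957 533 -332.5 157.5 -90 50
```

```text
o [-1.200e+00 -1.000e-01  1.855e+02] rind az -157.7 bottom now [262.9 223.5 159.5] TCP target [ 499.9 -345.9  390.3]
t 26.63 tcp [237.5 214.4 343. ] z [ 0.136  0.055 -0.989] y [0.916 0.375 0.146] q [ 0.02  0.52 -1.25  2.47  1.07  0.68 -1.69] F [ 0.8  0.1 -2.3] w 56.7
  shift [-617.9   37.3  -42.3] turn 0 len 620.0
   unreach at 0.125 23.600505958592823
  qend [ 1.16  0.75 -0.99  1.68  0.63  0.97  0.39]
```

```bash
python3 -m jog '[-20,30,-15,-3,40, -50,55,-30,-8,40, -85,70,-45,-14,40, -120,85,-50,-20,40, -160,90,-55,-27,40, -200,90,-58,-34,40, -240,88,-60,-41,40, -280,86,-60,-48,40, -320,80,-60,-55,40, -360,75,-60,-62,40, -400,70,-60,-69,40, -440,62,-55,-76,40, -480,55,-50,-83,40, -520,50,-45,-90,40, -560,44,-42,-90,40, -595,40,-42,-90,40, -613,37,-42,-90,40, -618,37,-42,-90,40, -618,37,-42,-90,40]'|tail -2; python3 pp.py yellow 442.6 263.9 211.8 2.634 -.001 1.957 533 -332.5 157.5 0 10; python3 - <<'E'
from h import *
im,_=grab('side','side7')
cv2.imwrite('pics/s7.png',cv2.resize(im[50:180,200:380],None,fx=4,fy=4,interpolation=cv2.INTER_CUBIC))
E
```

```text
force: [1.3, -0.3, -2.2]
width: 56.6
o [-1.200e+00 -1.000e-01  1.855e+02] rind az -157.6 bottom now [ 506.2 -273.6  207.3] TCP target [ 506.1 -343.4  350.8]
t 28.22 tcp [ 480.7 -284.   390.7] z [ 0.132  0.054 -0.99 ] y [-0.381  0.925 -0.   ] q [ 1.23  0.79 -1.22  1.82  0.79  1.01  1.7 ] F [ 1.3 -0.3 -2.2] w 56.6
  shift [  4.7 -64.6  39.6] turn 0 len 76.0
  qend [ 1.2   0.88 -1.13  1.71  0.83  1.01  1.79]
```

View pics/s7.png

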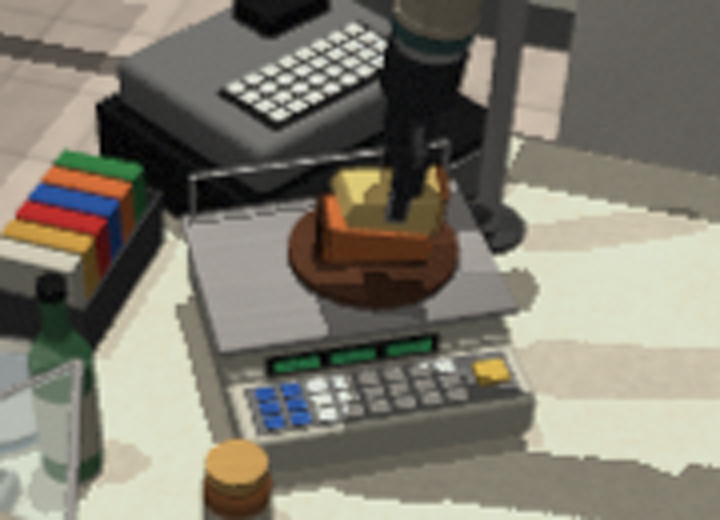

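```bash
python3 -m jog '[3,-35,5,0,40, 5,-62,10,0,40, 5,-65,25,0,40, 5,-65,37,0,40, 5,-65,37,0,40]'|tail -2; python3 pp.py yellow 442.6 263.9 211.8 2.634 -.001 1.957 533 -332.5 157.5 0 0
```

```text
force: [-1.6, 1.4, -3.4]
width: 56.8
o [-1.200e+00 -1.000e-01  1.855e+02] rind az -157.9 bottom now [ 529.7 -329.5  167.3] TCP target [ 508.2 -343.6  341. ]
t 28.68 tcp [ 504.8 -340.5  350.8] z [ 0.128  0.058 -0.99 ] y [-0.378  0.926  0.006] q [ 1.21  0.89 -1.16  1.71  0.85  1.03  1.77] F [-1.6  1.4 -3.4] w 56.8
  shift [-0.5 -4.1 10. ] turn 0 len 11.0
  qend [ 1.2   0.9  -1.15  1.71  0.86  1.02  1.77]
```

```bash
python3 -m jog '[0,-3,3,0,40, 0,-4,5,0,40, 0,-4,6,0,40]'|sed -n 2,4p; for i in 1 2 3 4 ; do python3 -m jog '[0,0,1,0,40, 0,0,2,0,40]' | sed -n 1,4p; done
```

```text
eef_pos: [508.7, -344.2, 348.6]
tool_rot: [3.141, 0.145, -2.754]
force: [-0.5, -0.4, -3.0]
clock: 29.1
eef_pos: [508.9, -344.2, 346.6]
tool_rot: [3.141, 0.145, -2.755]
force: [-0.2, 0.5, -3.6]
clock: 29.27
eef_pos: [509.1, -344.4, 344.3]
tool_rot: [3.14, 0.145, -2.755]
force: [-0.4, 0.5, -2.8]
clock: 29.43
eef_pos: [509.3, -344.3, 342.1]
tool_rot: [3.14, 0.145, -2.755]
force: [0.2, 0.0, -2.4]
clock: 29.6
eef_pos: [509.7, -344.1, 340.9]
tool_rot: [3.141, 0.145, -2.755]
force: [-3.4, 0.2, 7.2]
```

```bash
for i in 1 2; do python3 -m jog '[0,0,1,0,40, 0,0,1.5,0,40]' | sed -n 1,4p; done; python3 gt.py 0 0 0
```

```text
clock: 29.77
eef_pos: [509.9, -344.0, 340.7]
tool_rot: [-3.141, 0.145, -2.755]
force: [-7.2, 1.8, 14.1]
clock: 29.93
eef_pos: [510.0, -344.0, 340.6]
tool_rot: [-3.14, 0.144, -2.756]
force: [-12.0, 0.7, 23.2]
t 29.93 tcp [ 510.  -344.   340.6] z [ 0.134  0.053 -0.99 ] xaz -157.9 q [ 1.2   0.9  -1.15  1.71  0.87  1.01  1.76] F [-12.    0.7  23.2] w 56.4 SHIFT [388.3 511.  287.2]
```

Seated. Release gently and retreat along the tool.

```bash
python3 -m jog '[0,0,-2,0,40]' | sed -n 2,4p;  python3 -m jog '[0,0,0,0,62, 0,0,0,0,70, 0,0,-1,0,85, 0,0,-3,0,85, 0,0,-20,0,85, 0,0,-50,0,85, 0,0,-85,0,85]'|tail -1; python3 - <<'E'
from h import *
im,_=grab('side','side8')
cv2.imwrite('pics/s8.png',cv2.resize(im[50:180,200:380],None,fx=4,fy=4,interpolation=cv2.INTER_CUBIC))
E
python3 gt.py 735 385 600
```

```text
eef_pos: [509.6, -343.9, 341.2]
tool_rot: [-3.141, 0.144, -2.755]
force: [-1.5, 0.2, 0.1]
width: 85.1
t 30.65 tcp [ 499.7 -348.9  430.8] z [ 0.141  0.053 -0.989] xaz -157.8 q [ 1.25  0.79 -1.2   1.63  0.72  1.12  1.88] F [2.7 0.2 5.9] w 85.2 SHIFT [-514.8  590.3  -95.1]
```

View pics/s8.png

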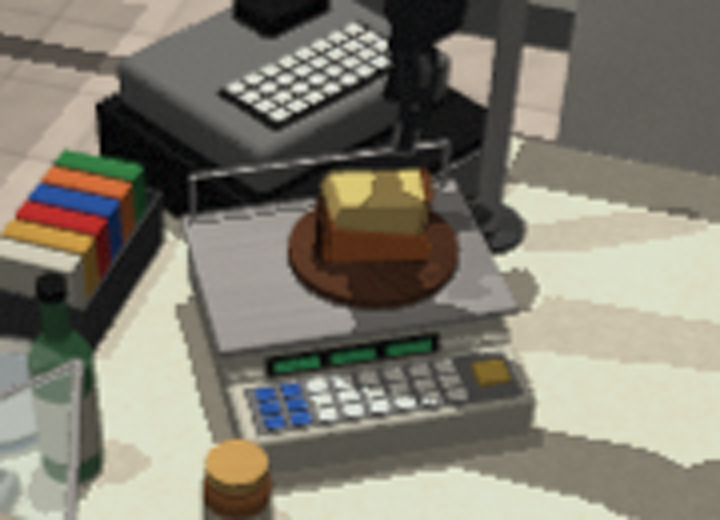

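```bash
python3 gt.py 690 355 680
```

```text
t 30.65 tcp [ 499.7 -348.9  430.8] z [ 0.141  0.053 -0.989] xaz -157.8 q [ 1.25  0.79 -1.2   1.63  0.72  1.12  1.88] F [2.7 0.2 5.9] w 85.2 SHIFT [-474.5  579.2 -182.2]
```

```bash
python3 -m jog '[-8,22,-32,0,85, -25,50,-58,0,85, -45,80,-78,0,85, -68,110,-95,0,85, -92,142,-110,0,85, -118,174,-122,0,85, -144,206,-132,0,85, -170,238,-140,0,85, -196,270,-148,0,85, -222,302,-155,0,85, -248,334,-160,0,85, -274,366,-164,0,85, -300,398,-168,0,85, -328,430,-171,0,85, -356,462,-174,0,85, -384,494,-177,0,85, -410,526,-180,0,85, -435,555,-182,0,85, -456,573,-182,0,85, -470,579,-182,0,85]'; python3 wd.py .8 .1 .6
```

```text
clock: 32.32
eef_pos: [685.3, 358.5, 670.6]
tool_rot: [3.137, 0.143, -2.748]
force: [1.3, -0.1, 0.4]
width: 84.9
t 32.32 tcp [685. 359. 671.] z [ 0.13   0.059 -0.99 ] q [-0.3   0.82 -0.94  0.55  0.73  1.8   1.21] F [ 1. -0.  0.] w 84.9 SHIFT [-36.   3. -20.]
```

```bash
python3 -m jog '[-15,0,-14,0,85]'>/dev/null; for i in 1 2 3 4 5 6; do python3 -m jog '[-29,2,-29,0,85]' >/dev/null; python3 wd.py .8 .1 .6; done
```

```text
t 32.48 tcp [704. 361. 705.] z [ 0.146  0.059 -0.987] q [-0.43  0.89 -0.98  0.19  0.91  1.98  1.36] F [1. 2. 4.] w 85.0 SHIFT [-37.   3. -19.]
t 32.57 tcp [699. 364. 716.] z [ 0.165  0.068 -0.984] q [-0.43  0.89 -1.08  0.19  1.    1.98  1.37] F [-1.  1. -1.] w 85.2 SHIFT [-37.   3. -18.]
t 32.65 tcp [694. 358. 733.] z [ 0.19   0.085 -0.978] q [-0.42  0.87 -1.16  0.19  1.08  1.98  1.36] F [ 1. -0.  1.] w 85.2 SHIFT [-38.   3. -17.]
t 32.73 tcp [688. 353. 749.] z [ 0.215  0.097 -0.972] q [-0.41  0.85 -1.24  0.18  1.15  1.98  1.36] F [-0. -1.  0.] w 84.8 SHIFT [-38.   3. -16.]
t 32.82 tcp [681. 348. 765.] z [ 0.235  0.104 -0.966] q [-0.41  0.83 -1.25  0.18  1.16  1.98  1.36] F [ 1. -0. -0.] w 85.2 SHIFT [-38.   3. -15.]
t 32.9 tcp [673. 344. 782.] z [ 0.253  0.114 -0.961] q [-0.41  0.81 -1.25  0.18  1.16  1.98  1.36] F [-1. -0. -0.] w 85.0 SHIFT [-39.   4. -15.]
```

```bash
for i in 1 2 3 4 5 6 ; do python3 -m jog '[-27,-2,-31,0,85]' >/dev/null; python3 wd.py .8 .1 .6; done
```

```text
t 32.98 tcp [664. 337. 799.] z [ 0.272  0.123 -0.954] q [-0.4   0.79 -1.25  0.19  1.15  1.98  1.36] F [-0.  0. -0.] w 85.0 SHIFT [-39.   3. -14.]
t 33.07 tcp [656. 328. 816.] z [ 0.292  0.132 -0.947] q [-0.39  0.77 -1.25  0.19  1.15  1.98  1.37] F [ 1. -0.  1.] w 85.0 SHIFT [-39.   4. -13.]
t 33.15 tcp [648. 320. 833.] z [ 0.312  0.14  -0.94 ] q [-0.39  0.74 -1.25  0.18  1.15  1.98  1.37] F [ 0. -0.  0.] w 85.2 SHIFT [-40.   4. -12.]
t 33.23 tcp [639. 312. 849.] z [ 0.331  0.148 -0.932] q [-0.38  0.72 -1.25  0.18  1.15  1.98  1.38] F [0. 0. 0.] w 85.0 SHIFT [-40.   4. -11.]
t 33.32 tcp [630. 304. 865.] z [ 0.349  0.156 -0.924] q [-0.37  0.7  -1.25  0.18  1.14  1.98  1.38] F [-1. -0.  1.] w 84.8 SHIFT [-40.   4. -10.]
t 33.4 tcp [621. 296. 880.] z [ 0.368  0.164 -0.915] q [-0.37  0.68 -1.25  0.18  1.14  1.98  1.39] F [ 1. -0.  0.] w 85.1 SHIFT [-40.   4.  -9.]
```

```bash
for i in 1 2 3 4 5 ; do python3 -m jog '[-24,-14,-30,0,85]' >/dev/null; python3 wd.py .8 .1 .6; done; python3 pl.py white 90
```

```text
t 33.48 tcp [615. 280. 894.] z [ 0.383  0.173 -0.907] q [-0.34  0.65 -1.25  0.19  1.13  1.98  1.4 ] F [ 0.  0. -0.] w 84.9 SHIFT [-40.   3.  -9.]
t 33.57 tcp [609. 260. 909.] z [ 0.401  0.178 -0.898] q [-0.32  0.63 -1.25  0.19  1.11  1.98  1.42] F [ 1. -1. -0.] w 84.9 SHIFT [-41.   3.  -8.]
t 33.65 tcp [603. 242. 923.] z [ 0.419  0.184 -0.889] q [-0.29  0.61 -1.25  0.19  1.1   1.98  1.44] F [ 0. -0. -0.] w 85.3 SHIFT [-41.   4.  -7.]
t 33.73 tcp [596. 224. 937.] z [ 0.436  0.19  -0.88 ] q [-0.26  0.59 -1.25  0.18  1.09  1.98  1.45] F [ 0. -0.  1.] w 85.3 SHIFT [-41.   4.  -6.]
t 33.82 tcp [588. 207. 951.] z [ 0.453  0.195 -0.87 ] q [-0.23  0.57 -1.25  0.18  1.07  1.98  1.47] F [-0.  0. -0.] w 85.1 SHIFT [-41.   4.  -5.]
tipz [471.3 412.6  62.4]
t 33.82 tcp [588.  206.8 950.6] z [ 0.453  0.195 -0.87 ] y [-0.379  0.925  0.01 ] q [-0.23  0.57 -1.25  0.18  1.07  1.98  1.47] F [-0.4  0.2 -0.1] w 85.1
  shift [465.  225.7 502. ] turn 89.8 len 721.0
  qend [-0.24  0.84 -1.09  2.21  1.73  0.99 -2.09]
t 33.82 tcp [588.  206.8 950.6] z [ 0.453  0.195 -0.87 ] y [-0.379  0.925  0.01 ] q [-0.23  0.57 -1.25  0.18  1.07  1.98  1.47] F [-0.4  0.2 -0.1] w 85.1
  shift [465.  225.7 502. ] turn -90.2 len 721.0
```

```bash
python3 -m jog '[22,8,15,-4,85, 52,18,35,-10,85, 85,30,55,-16,85, 117,42,78,-22,85, 149,54,102,-28,85, 181,68,126,-34,85, 213,82,150,-40,85, 245,96,174,-46,85, 277,110,198,-52,85, 309,126,222,-58,85, 341,142,246,-64,85, 373,160,270,-70,85, 405,180,294,-76,85, 435,200,320,-82,85, 458,216,350,-88,85, 465,226,388,-90,85, 465,226,428,-90,85, 465,226,465,-90,85, 465,226,480,-90,85, 465,226,480,-90,85]'; python3 pl.py white 0 | head -4
```

```text
clock: 35.48
eef_pos: [344.1, 359.3, 301.3]
tool_rot: [-2.632, 0.008, -1.181]
force: [-0.0, -0.9, -0.0]
width: 84.7
tipz [471.3 412.6  62.4]
t 35.48 tcp [344.1 359.3 301.3] z [ 0.448  0.192 -0.873] y [-0.809 -0.328 -0.488] q [-0.41  0.66 -0.8   2.24  1.71  0.74  0.99] F [-0.  -0.9 -0. ] w 84.7
  shift [  1.1  -3.9 107.8] turn 179.9 len 108.0
  qend [-0.38  0.91 -0.77  2.14  1.93  0.82 -2.21]
```

```bash
python3 -m jog '[0,-2,36,0,85, 1,-4,70,0,85, 1,-4,92,0,85, 1,-4,105,0,85, 1,-4,111,0,85, 1,-4,111,0,85]'|sed -n 2,4p; python3 pl.py white 0 | head -3; python3 -m jog '[0,0,0,0,60, 0,0,0,0,45, 0,0,0,0,40, 0,0,0,0,40, 0,0,0,0,40, 0,0,0,0,40]'
```

```text
eef_pos: [398.2, 380.7, 209.5]
tool_rot: [-2.63, 0.01, -1.183]
force: [-0.2, -0.4, 0.1]
tipz [471.3 412.6  62.4]
t 35.98 tcp [398.2 380.7 209.5] z [ 0.45   0.193 -0.872] y [-0.809 -0.325 -0.49 ] q [-0.41  0.89 -0.74  2.15  1.94  0.79  0.9 ] F [-0.2 -0.4  0.1] w 84.9
  shift [-0.5  2.5 -0.7] turn 179.7 len 3.0
clock: 36.48
eef_pos: [396.3, 380.9, 211.5]
tool_rot: [-2.629, 0.011, -1.18]
force: [-4.6, -2.8, 3.9]
width: 56.9
```

```bash
python3 -m jog '[0,0,-5,0,40, 0,0,-15,0,40, 0,0,-40,0,40, 0,0,-75,0,40, 0,5,-100,0,40]'|tail -2; python3 gt.py 412 140 315;python3 - <<'E'
from h import *
im,_=grab('side','side9')
cv2.imwrite('pics/s9.png',cv2.resize(im[130:330,140:400],None,fx=3,fy=3,interpolation=cv2.INTER_CUBIC))
E
```

```text
force: [-0.3, 1.3, -2.4]
width: 56.3
t 36.9 tcp [347.6 360.  297.4] z [ 0.452  0.196 -0.87 ] xaz -67.7 q [-0.41  0.67 -0.8   2.24  1.73  0.74  0.97] F [-0.3  1.3 -2.4] w 56.3 SHIFT [227.7  10.9 -29.3]
```

View pics/s9.png

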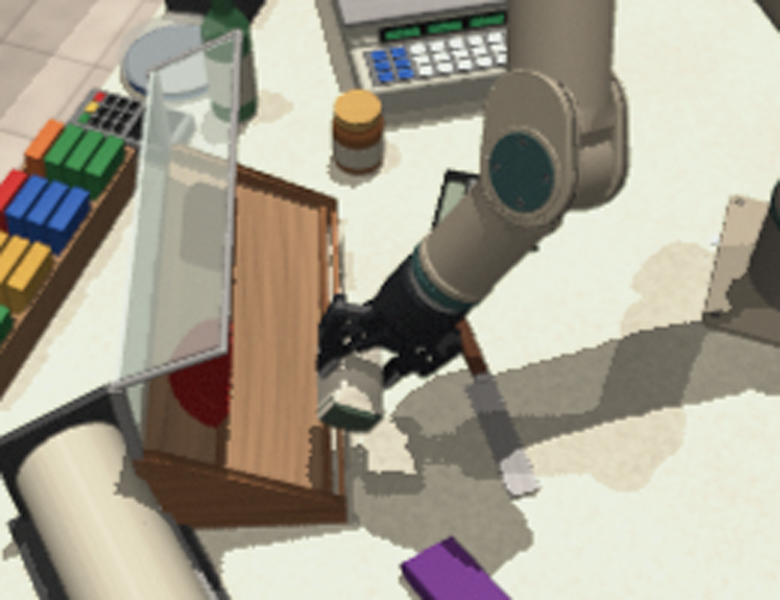

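```bash
python3 -m jog '[40,5,-10,0,40, 80,8,-20,0,40, 120,11,-29,0,40, 160,11,-29,0,40, 200,11,-29,0,40, 228,11,-29,0,40, 228,11,-29,0,40]'|tail -2; python3 wd.py -.95 .08 -.25
```

```text
force: [0.6, -0.1, -1.6]
width: 56.7
t 37.53 tcp [415. 133. 313.] z [ 0.455  0.184 -0.871] q [ 0.16  0.56 -0.76  2.4   2.1   0.45  1.06] F [ 1. -0. -2.] w 56.7 SHIFT [ -4.  40. -10.]
```

```bash
for i in 1 2 3 4; do python3 -m jog '[-4,40,-9,0,40]' >/dev/null;python3 wd.py -.95 .08 -.25; done
```

```text
t 37.62 tcp [406. 137. 305.] z [ 0.455  0.179 -0.872] q [ 0.24  0.63 -0.93  2.43  2.02  0.59  1.14] F [ 0.  2. -4.] w 56.7 SHIFT [ -4.  40. -10.]
t 37.7 tcp [393. 139. 301.] z [ 0.44   0.185 -0.879] q [ 0.33  0.72 -1.13  2.45  1.92  0.74  1.21] F [-1.  2. -5.] w 56.9 SHIFT [ -4.  40. -10.]
t 37.78 tcp [381. 137. 300.] z [ 0.414  0.181 -0.892] q [ 0.37  0.78 -1.25  2.47  1.84  0.83  1.27] F [-42.  86.  56.] w 56.6 SHIFT [-4. 40. -9.]
t 37.87 tcp [375. 133. 300.] z [ 0.385  0.164 -0.908] q [ 0.38  0.77 -1.24  2.47  1.78  0.8   1.3 ] F [-0. -2. -3.] w 57.0 SHIFT [-4. 41. -7.]
```

```bash
for i in 1 2 3 4 5; do python3 -m jog '[-4,41,-4,0,40]' >/dev/null;python3 wd.py -.95 .08 -.3; done
```

```text
t 37.95 tcp [368. 137. 302.] z [ 0.364  0.164 -0.917] q [ 0.37  0.75 -1.25  2.47  1.74  0.79  1.32] F [-1.  0. -2.] w 56.5 SHIFT [-4. 41. -4.]
t 38.03 tcp [362. 138. 304.] z [ 0.34   0.156 -0.927] q [ 0.36  0.74 -1.25  2.47  1.69  0.77  1.35] F [ 0.  1. -2.] w 56.5 SHIFT [-4. 41. -3.]
t 38.12 tcp [354. 139. 306.] z [ 0.315  0.147 -0.938] q [ 0.35  0.72 -1.25  2.47  1.63  0.75  1.38] F [-0. -0. -2.] w 56.6 SHIFT [-4. 41. -2.]
t 38.2 tcp [347. 140. 310.] z [ 0.29   0.137 -0.947] q [ 0.35  0.7  -1.25  2.47  1.57  0.73  1.42] F [-0. -0. -2.] w 56.5 SHIFT [-4. 41. -1.]
t 38.28 tcp [338. 140. 315.] z [ 0.265  0.127 -0.956] q [ 0.35  0.67 -1.25  2.47  1.5   0.71  1.46] F [ 0. -0. -2.] w 56.8 SHIFT [-4. 41.  0.]
```

```bash
for i in 1 2 3 4 5; do python3 -m jog '[-5,41,3,0,40]' >/dev/null;python3 wd.py -.95 .08 -.33; done
```

```text
t 38.37 tcp [331. 143. 316.] z [ 0.242  0.115 -0.963] q [ 0.33  0.66 -1.25  2.47  1.45  0.71  1.49] F [ 0.  0. -2.] w 56.7 SHIFT [-4. 41.  3.]
t 38.45 tcp [323. 146. 317.] z [ 0.216  0.104 -0.971] q [ 0.31  0.65 -1.25  2.47  1.4   0.7   1.51] F [-0. -0. -2.] w 56.6 SHIFT [-4. 41.  4.]
t 38.53 tcp [314. 150. 319.] z [ 0.191  0.092 -0.977] q [ 0.3   0.64 -1.25  2.47  1.34  0.7   1.54] F [ 1. -0. -2.] w 56.7 SHIFT [-4. 41.  5.]
t 38.62 tcp [304. 154. 322.] z [ 0.167  0.08  -0.983] q [ 0.28  0.62 -1.25  2.47  1.27  0.69  1.57] F [-0. -1. -2.] w 56.4 SHIFT [-4. 41.  6.]
t 38.7 tcp [293. 159. 327.] z [ 0.143  0.068 -0.987] q [ 0.25  0.59 -1.25  2.47  1.19  0.68  1.6 ] F [-0. -1. -2.] w 56.6 SHIFT [-4. 41.  7.]
```

```bash
for i in 1 2 3 4 5; do python3 -m jog '[-4,40,9,0,40]' >/dev/null;python3 wd.py -.95 .08 -.33; done
```

```text
t 38.78 tcp [283. 165. 328.] z [ 0.122  0.054 -0.991] q [ 0.23  0.58 -1.25  2.47  1.14  0.69  1.61] F [ 0.  0. -3.] w 57.0 SHIFT [-4. 40.  8.]
t 38.87 tcp [273. 171. 329.] z [ 0.099  0.04  -0.994] q [ 0.19  0.58 -1.25  2.47  1.09  0.69  1.62] F [-0. -0. -2.] w 56.5 SHIFT [-4. 40.  9.]
t 38.95 tcp [261. 177. 332.] z [ 0.077  0.025 -0.997] q [ 0.16  0.56 -1.25  2.47  1.04  0.7   1.62] F [ 0.  1. -2.] w 56.4 SHIFT [-4. 40. 10.]
t 39.03 tcp [247. 184. 335.] z [ 0.057  0.011 -0.998] q [ 0.12  0.55 -1.25  2.47  0.97  0.7   1.63] F [-0.  0. -3.] w 56.6 SHIFT [-5. 40. 11.]
t 39.12 tcp [232. 192. 340.] z [ 0.038 -0.005 -0.999] q [ 0.08  0.52 -1.25  2.47  0.91  0.7   1.64] F [ 0.  0. -2.] w 56.4 SHIFT [-5. 39. 12.]
```

```bash
python3 -m jog '[2,40,12,0,40]' >/dev/null;python3 wd.py -.95 .08 -.33; python3 - <<'E'
from h import *
im,_=grab('top','top10')
cv2.imwrite('pics/t10.png',cv2.resize(im[130:260,290:450],None,fx=4.5,fy=4.5,interpolation=cv2.INTER_CUBIC))
im,_=grab('side','side10')
cv2.imwrite('pics/s10.png',cv2.resize(im[60:170,230:350],None,fx=5,fy=5,interpolation=cv2.INTER_CUBIC))
E
```

```text
t 39.2 tcp [219. 197. 344.] z [ 0.02 -0.02 -1.  ] q [ 0.04  0.5  -1.25  2.47  0.84  0.7   1.66] F [ 0.  1. -1.] w 56.8 SHIFT [-5. 39. 13.]
```

View pics/t10.png

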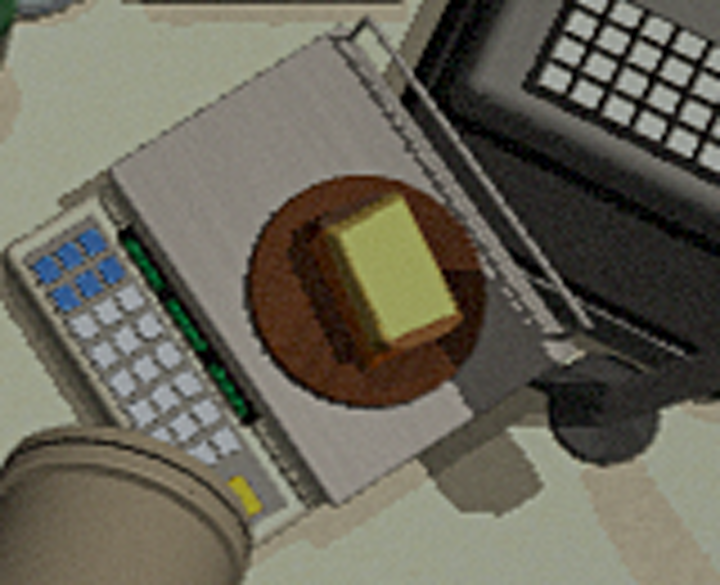

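View pics/s10.png

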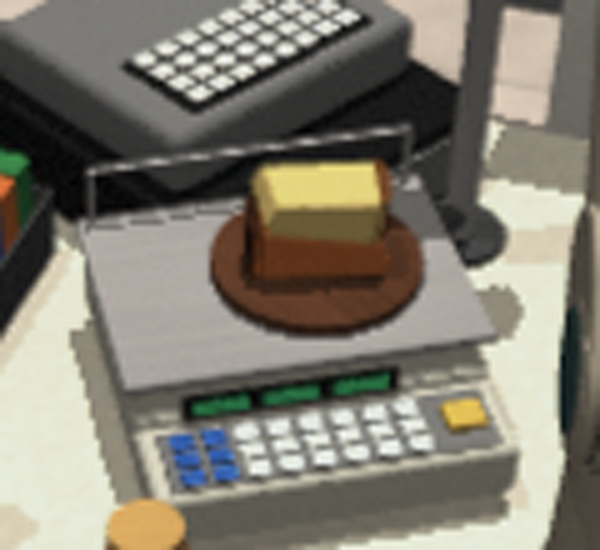

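```bash
python3 - <<'E'
from m2 import *
f=lambda x,y,z:ray('top',290+x/4.5,130+y/4.5,z)
C=[f(328,228,193),f(400,198,193),f(455,318,193),f(388,347,193)]
a=(C[0]+C[1])/2;b=(C[2]+C[3])/2;print('centre',(a+b)/2,'az',np.degrees(np.arctan2(*(a-b)[[1,0]])),np.linalg.norm((a-b)[:2]),np.linalg.norm(C[0]-C[1]), 'far edge',a)
z=np.load('pics/top10.npz');W=world('top',z['d']);
for x,y in((365,235),(400,280),(420,320)):
    u,v=int(290+x/4.5),int(130+y/4.5);print(np.nanmedian(W[v-2:v+3,u-2:u+3].reshape(-1,3),0).round(1))
E
python3 pp.py white 396.3 380.9 211.5 -2.629 .011 -1.18 531 -333 193 90 30
```

```text
centre [ 527.12621962 -331.94112224  193.        ] az 22.333475819857 94.83603736126308 57.62290310489369 far edge [ 570.98731116 -313.92243348  193.        ]
[ 555.6 -313.9  191.6]
[ 522.6 -335.1  191.4]
[ 492.5 -347.9  192.9]
o [  1.    2.1 184.6] rind az -157.5 bottom now [221.7 191.2 159.5] TCP target [ 528.  -330.1  407.5]
t 39.3 tcp [219.1 196.7 344. ] z [ 0.022 -0.021 -1.   ] y [-0.924 -0.382 -0.012] q [ 0.04  0.5  -1.25  2.47  0.84  0.7   1.66] F [ 0.8  0.2 -1.6] w 56.9
  shift [606.4 -84.7 -45.9] turn 0 len 614.0
   unreach at 0.75 190.96338532119145
   unreach at 0.875 1112.269873370318
   unreach at 1.0 3002.2154315713387
  qend [ 1.12  0.87 -1.25  1.72  1.05  1.22  2.94]
```

```bash
python3 -m jog '[20,-30,-20,3,40, 50,-58,-40,8,40, 85,-78,-55,14,40, 120,-95,-65,20,40, 160,-105,-70,27,40, 200,-110,-70,34,40, 240,-112,-70,41,40, 280,-112,-70,48,40, 320,-112,-70,55,40, 360,-110,-70,62,40, 400,-108,-70,69,40, 440,-104,-65,76,40, 480,-100,-60,83,40, 515,-95,-55,90,40, 545,-92,-50,90,40, 570,-89,-46,90,40, 590,-86,-46,90,40, 602,-84,-46,90,40, 604,-84,-46,90,40, 604,-84,-46,90,40]'|tail -2; python3 pp.py white 396.3 380.9 211.5 -2.629 .011 -1.18 529 -333 193 0 10
```

```text
force: [-0.4, 1.6, -2.1]
width: 56.5
o [  1.    2.1 184.6] rind az -157.7 bottom now [ 527.5 -331.7  220.7] TCP target [ 527.1 -330.8  387.5]
t 40.97 tcp [ 525.8 -329.7  405.3] z [ 0.019 -0.019 -1.   ] y [-0.379  0.925 -0.025] q [ 0.96  0.68 -0.76  1.6   0.54  1.05  2.  ] F [-0.4  1.6 -2.1] w 56.5
  shift [-0.6 -1.  17.8] turn 0 len 18.0
  qend [ 0.95  0.7  -0.75  1.62  0.56  1.02  1.99]
```

```bash
python3 -m jog '[-1,-1,10,0,40, -1,-1,16,0,40, -1,-1,18,0,40]'|sed -n 2,4p; python3 - <<'E'
from h import *
im,_=grab('side','side11')
cv2.imwrite('pics/s11.png',cv2.resize(im[50:180,200:380],None,fx=4,fy=4,interpolation=cv2.INTER_CUBIC))
E
```

```text
eef_pos: [527.4, -329.2, 386.1]
tool_rot: [-3.118, 0.008, -2.75]
force: [-0.5, 0.1, -2.5]
```

View pics/s11.png

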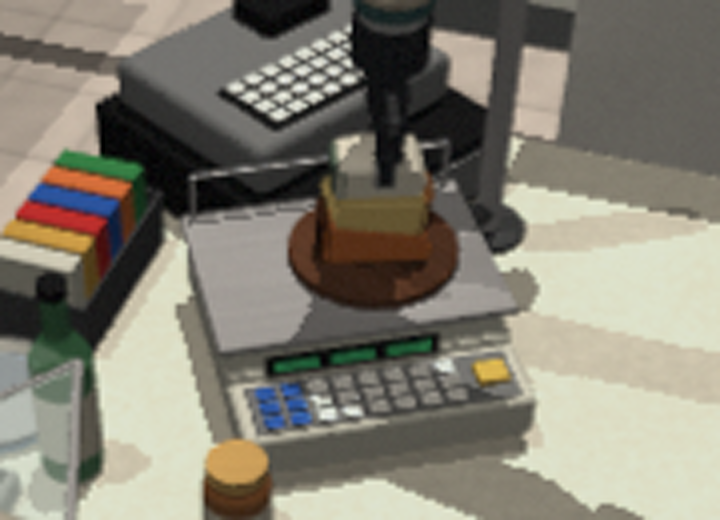

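```bash
python3 -m jog '[0,0,2,0,40, 0,0,4,0,40, 0,0,5,0,40]'|sed -n 2,4p; for i in 1 2 3 ; do python3 -m jog '[0,0,1,0,40, 0,0,1.5,0,40]' | sed -n 1,4p; done
```

```text
eef_pos: [527.9, -330.5, 382.4]
tool_rot: [-3.116, 0.01, -2.752]
force: [-0.2, -0.5, -2.0]
clock: 41.68
eef_pos: [528.0, -330.7, 381.0]
tool_rot: [-3.116, 0.01, -2.752]
force: [0.4, 0.6, -3.2]
clock: 41.85
eef_pos: [528.0, -330.8, 379.5]
tool_rot: [-3.116, 0.01, -2.752]
force: [0.4, -0.2, -2.7]
clock: 42.02
eef_pos: [528.0, -330.8, 378.0]
tool_rot: [-3.116, 0.01, -2.752]
force: [-0.2, -0.1, -2.0]
```

```bash
for i in 1 2 3 4 5; do python3 -m jog '[0,0,0.6,0,40, 0,0,1,0,40]' | sed -n 2,4p; done
```

```text
eef_pos: [528.0, -330.8, 377.0]
tool_rot: [-3.116, 0.01, -2.752]
force: [0.4, -0.0, -0.4]
eef_pos: [528.0, -330.8, 376.9]
tool_rot: [-3.115, 0.01, -2.752]
force: [-2.7, -0.0, 7.3]
eef_pos: [528.1, -330.6, 376.8]
tool_rot: [-3.115, 0.01, -2.752]
force: [-4.4, 0.0, 13.0]
eef_pos: [528.1, -330.5, 376.8]
tool_rot: [-3.114, 0.01, -2.752]
force: [-6.3, 2.0, 18.3]
eef_pos: [528.1, -330.4, 376.7]
tool_rot: [-3.114, 0.01, -2.753]
force: [-8.3, 2.0, 24.5]
```

Seated on the yellow. Ease off, release, retreat.

```bash
python3 -m jog '[0,0,-2.5,0,40]' | sed -n 2,4p;  python3 -m jog '[0,0,0,0,62, 0,0,0,0,70, 0,0,-1,0,85, 0,0,-3,0,85, 0,0,-15,0,85, 0,0,-40,0,85, 0,0,-75,0,85, 0,0,-110,0,85, 0,0,-130,0,85]'|tail -4; python3 gt.py 350 0 520
```

```text
eef_pos: [528.1, -330.7, 377.4]
tool_rot: [-3.114, 0.011, -2.752]
force: [0.9, -0.3, -1.9]
eef_pos: [526.3, -327.6, 510.4]
tool_rot: [-3.112, 0.014, -2.752]
force: [1.1, 0.1, 0.3]
width: 85.0
t 43.68 tcp [ 526.3 -327.6  510.4] z [ 0.024 -0.022 -0.999] xaz -157.7 q [ 0.98  0.59 -0.81  1.46  0.45  1.25  2.08] F [1.1 0.1 0.3] w 85.0 SHIFT [ 38.3 369.6 -21. ]
```

```bash
python3 -m jog '[5,35,-5,0,85, 10,75,-10,0,85, 15,115,-10,0,85, 20,155,-10,0,85, 25,195,-10,0,85, 30,235,-10,0,85, 35,270,-10,0,85, 35,270,-10,0,85, 35,270,-10,0,85]'|head -2; python3 - <<'E'
from h import *
im,_=grab('top','top12')
cv2.imwrite('pics/t12.png',cv2.resize(im[110:260,90:450],None,fx=2.2,fy=2.2,interpolation=cv2.INTER_CUBIC))
W=world('top',np.load('pics/top12.npz')['d'])
im,_=grab('side','side12')
cv2.imwrite('pics/s12.png',cv2.resize(im[60:170,230:350],None,fx=5,fy=5,interpolation=cv2.INTER_CUBIC))
m=(np.hypot(W[...,0]-528,W[...,1]+332)<80)&(W[...,2]>215);print(W[m].mean(0),np.percentile(W[m][:,2],[5,50,95]))
n=(np.hypot(W[...,0]-530,W[...,1]+332)<100)&(np.abs(W[...,2]-119)<6);P=W[n];print('board',(P[:,:2].max(0)+P[:,:2].min(0))/2)
E
```

```text
clock: 44.43
eef_pos: [390.0, -89.8, 509.3]
[ 532.34532979 -329.50093251  228.27296238] [219.06966146 228.18365216 237.40740596]
board [ 530.63216276 -336.51762539]
```

View pics/t12.png

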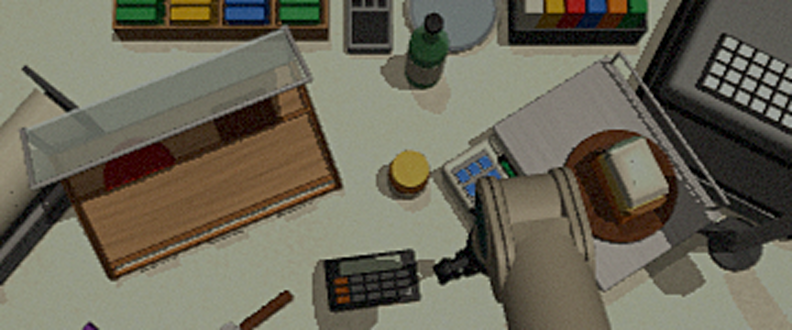

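View pics/s12.png

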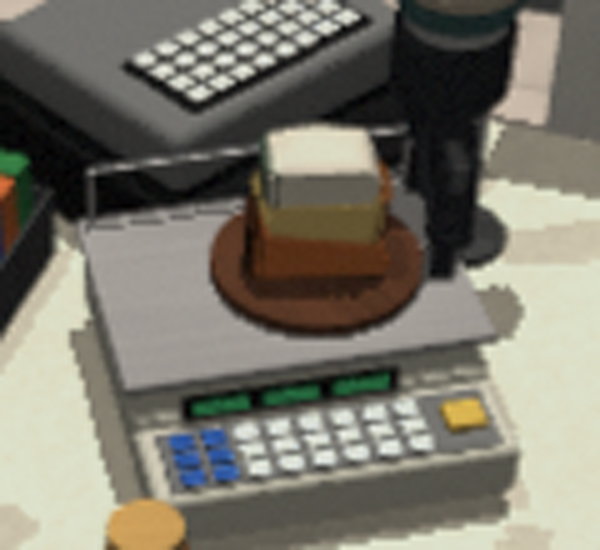

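```bash
python3 -c "
from cell import *
print(finish_job());print(read_state()['clock'])"
```

```text
the job is handed in; nothing more can be done
None
the job is handed in; nothing more can be done
```

The tower is built on the board and handed in at about 44.5 s of the 72 s allowed. No verdict is reported.

**What I did**
- **Tare:** With the board empty, I pressed the key down 4 mm until it bottomed out at about 32 N. It was not pressed again.
- **Leaning the tool:** The jog moves cannot tilt the tool directly. I got the 30° lean by making one-row pushes at the edge of the arm's reach, and straightened it again the same way near the base.
- **Picking and stacking:** Each piece was picked square to the slope. I lowered amber, then yellow, then white in small steps until the force rose, eased off and released them. For the yellow wedge I kept about 8° of lean so its underside met amber's sloping top, rind over the thin end.

**Last checks**
- **Tower:** The cameras show it standing alone with the gripper clear. Yellow's top was level, at about 191 to 193 mm over three points. The white piece's top is at about 219 to 237 mm.
- **Board and other goods:** The board is at about (531, −333), where it started. The other display goods, jar, bottle and calculator are in place. The knife is only partly in the last picture and the purple piece barely shows, so I did not fully check those two.

**What was not perfect**
- Yellow sits about 5 to 10 mm toward amber's thin end.
- The amber piece and the tower are off the board's centre by a few mm.
- The readings showed short force spikes when joints ran into their range limits. The highest read about 111 N against the 120 N limit, and the true peak between readings is unknown.
- Joint 6 read 1.980 to 1.982 against its stated limit of 1.98 while I was leaning the tool.

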